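Refit the drip plate and hang the measuring cylinders to dry

ROBOT

A 6-joint arm with a two-finger parallel gripper is mounted at the origin on the work surface. World frame = base frame: x ahead of the robot, y to its left, z up, the work surface at z = 0. Lengths are in mm, angles in rad, forces in N, time in s.
With the tool pointing down it reaches from about 350 to 950 mm from the base axis. Payload 17.4 kg.
Tool frame: the origin (TCP) lies between the finger pads; the fingertips stand 11 mm ahead of it and the grasp point (between the pads) lies 8 mm behind it; z points along the fingers, y is the line along which they close (so a half turn about z gives the same grasp; the last joint's range is limited). The gripper opens to 93 mm and grips with 3 to 60 N. Pads are 15 mm wide; open, the fingers measure 128 mm over their backs; the gripper's body (75 mm by 188 mm) begins 65 mm behind the grasp point.
Start: joints at [1.297, 0.116, 1.442, -0, 1.584, -0.038], TCP at [157.702, 656.325, 229.646] pointing down, gripper open.
Joint ranges: [-2.83, 2.83], [-0.83, 2.19], [0.07, 2.5], [-1.14, 4.28], [0.01, 3], [-2.97, 2.97]. Speed limits (rad/s): [1.89, 1.89, 2.22, 3.14, 3.14, 3.14].

INTERFACE

Orientations are given as a unit quaternion [x, y, z, w].
In Python, from station import monitor, eyes, sign_off gives the robot as it stands. The module is installed in compiled form; this text tells all that it offers.
- The arm moves only by the tool send_rows, never from a script. Its argument "plan" is a list of rows, each a list of 3 entries, a list of its own where there are three numbers: the turn, a rotation vector about the tool's x, y, z in degrees, then the shift along the tool's x, y, z in m, then the gripper command: -1 is shut, 1 is fully open, values between are in proportion. A call has 1 to 5 rows; each row shifts and turns the commanded pose from where the row before left it, along the tool's axes as they then stand; what a row does not reach is not made up. A row lasts 1/10 s, in which the tool goes at most 50 mm and 8.59 degrees, less where a joint would pass 70% of its speed; a pose out of reach is approached as far as the arm can. A call with a gripper value outside its range is refused whole. The fingers move at their own pace and stop on an object; "squeeze" is the grip in N (left out, the last holds). Time passes only in rows, so rows that do not move let the fingers close. It gives the time, the measured TCP pose, the force, the opening and the grip force at its end, in the units of the state.
- monitor.get_state(): the state, without advancing time (a new reading comes with each control period).
- eyes.grab_frame(name): name is "scene" or "top"; returns a dict with "pixels" (420x560x3 uint8, red, green, blue), "fx", "fy", "cx", "cy" (pixels), "R" (3x3) and "t" (3): a world point X has camera coordinates R X + t. Camera axes: x right, y down, z forward; pixel columns grow to the right and rows downward; lengths in mm; the calibration is good to about 2 mm. A picture is of the moment at which its call begins. There is no depth.
- sign_off(): hands the job in; it is judged then, once.
The state is a dict: "clock": time; "joints": joint angles; "joint_velocities": joint speeds; "tau": joint torques, N m; "tcp_pos": TCP position; "ee_rot": TCP orientation; "ft_force": force on the tool from outside, world axes, zero at the start; "moment": the same for the moment, N m; "opening": opening from 0.0 (shut) to 1.0 (fully open); "gripper_force": force on a finger pad.
Only numpy, scipy, OpenCV 4.12 (cv2) and the standard library are available. Lean on these libraries where they do the work, as an engineer would, in place of code of your own. Each camera call takes 0.05 s, during which the arm holds its last target. There are 200 camera calls.

TASK

After the washing-up in the science club, fit the round drip plate back on the drying stand: turn it so that its five large holes match the five pegs and slide it down, handle up, until it lies flat and fully home. Then hang every measuring cylinder lying on the table upside down on a peg of its own, mouth right down on the drip plate, and leave the microscope, slide box and mug where they are.

Things in the scene. Friction and masses are not known exactly. Their poses are not given: they have to be found in the camera images.
- stand: drying stand that does not move: round white drip tray, 210 mm diameter, rim 24 mm high, with five upright steel pegs evenly spaced on a circle of 70 mm radius (at 0, 72, 144, 216 and 288 degrees from its x axis). Each peg stands on a 24 mm wide shoulder whose top is 18 mm above the table; the drip plate rests on these shoulders. Origin: centre of the underside, on the table; z up
- peg_0 (a point): rounded tip of one of the stand's five pegs, which are 12 mm thick; the tip is 102 mm above the table
- peg_1 (a point): rounded tip of one of the stand's five pegs, which are 12 mm thick; the tip is 102 mm above the table
- peg_2 (a point): rounded tip of one of the stand's five pegs, which are 12 mm thick; the tip is 102 mm above the table
- peg_3 (a point): rounded tip of one of the stand's five pegs, which are 12 mm thick; the tip is 102 mm above the table
- peg_4 (a point): rounded tip of one of the stand's five pegs, which are 12 mm thick; the tip is 102 mm above the table
- plate: round aluminium drip plate, 180 mm diameter, 4 mm thick, about 0.3 kg, flat on the table at the start, with five 17 mm holes evenly spaced at 70 mm radius (the first on its x axis; any fifth of a turn fits) and small 6 mm drain holes. Origin: centre of its underside; fully home this is 18 mm above the table, over the stand's centre; z up
- plate_bar (a point): centre of the drip plate's black lift handle, 45 mm above the plate's underside: a bar 64 mm long (along x), 12 mm wide (along y), 12 mm high, on two legs 28 mm either side of the centre (8 mm thick). Same axes as the plate. Fully home it is 63 mm above the table
- cyl_a (a point): white plastic measuring cylinder with a blue hexagonal foot, 150 mm long in all; tube 26 mm outside, 20 mm inside, closed at the foot, a 32 mm wide lip 5 mm high at the open mouth. It starts lying on a flat of its foot, lip on the table, mouth roughly away from the robot (axis dips 3.5 degrees to the mouth). This point: on its axis, 75 mm from either end; z points from foot to mouth. May be absent
- cyl_b (a point): white plastic measuring cylinder with a blue hexagonal foot, 150 mm long in all; tube 26 mm outside, 20 mm inside, closed at the foot, a 32 mm wide lip 5 mm high at the open mouth. It starts lying on a flat of its foot, lip on the table, mouth roughly away from the robot (axis dips 3.5 degrees to the mouth). This point: on its axis, 75 mm from either end; z points from foot to mouth. May be absent
- cyl_c (a point): white plastic measuring cylinder with a blue hexagonal foot, 150 mm long in all; tube 26 mm outside, 20 mm inside, closed at the foot, a 32 mm wide lip 5 mm high at the open mouth. It starts lying on a flat of its foot, lip on the table, mouth roughly away from the robot (axis dips 3.5 degrees to the mouth). This point: on its axis, 75 mm from either end; z points from foot to mouth. May be absent
- cyl_d (a point): white plastic measuring cylinder with a blue hexagonal foot, 150 mm long in all; tube 26 mm outside, 20 mm inside, closed at the foot, a 32 mm wide lip 5 mm high at the open mouth. It starts lying on a flat of its foot, lip on the table, mouth roughly away from the robot (axis dips 3.5 degrees to the mouth). This point: on its axis, 75 mm from either end; z points from foot to mouth. May be absent
- tube_a: the same cylinder as cyl_a, origin at the centre of its foot's underside. The foot is 8 mm thick, 48 mm across flats, 55 mm across corners; the whole weighs about 60 g
- tube_b: the same cylinder as cyl_b, origin at the centre of its foot's underside. The foot is 8 mm thick, 48 mm across flats, 55 mm across corners; the whole weighs about 60 g
- tube_c: the same cylinder as cyl_c, origin at the centre of its foot's underside. The foot is 8 mm thick, 48 mm across flats, 55 mm across corners; the whole weighs about 60 g
- tube_d: the same cylinder as cyl_d, origin at the centre of its foot's underside. The foot is 8 mm thick, 48 mm across flats, 55 mm across corners; the whole weighs about 60 g
- microscope: white school microscope, 200 mm foot, 350 mm tall, to the robot's right: leave alone. Origin under its foot
- slide_box: flat wooden microscope-slide box, 85 x 100 x 35 mm, on the far side: leave alone. Origin under its centre
- mug: white mug, 80 mm wide, 90 mm tall, on the far side: leave alone. Origin under its centre
Things that resemble listed ones, but are neither listed nor needed, are in the scene too. What is meant by the plate is not orange, and is the larger of those in its own colour. Leave any pink look-alike of the tube_a alone.

How it is judged (in metres and radians):
On the way:
1. the drip plate is down on the shoulders of all five pegs, flat (horizontal distance between plate_bar and stand below 0.006 m and z of plate_bar in the frame of stand between 0.059 and 0.066 m and angle between plate_bar's own z axis and vertical below 0.05 rad), for 0.2 s.
At the end, for the whole second after the job is handed in: The drip plate lies flat on the five shoulders (within 4 mm of its seated height, tilt under 0.05 rad, centred within 6 mm), and every cylinder present stands upside down on a peg (axis within 0.17 rad of vertical, within 14 mm of a peg), its mouth within 6 mm of the drip plate (all of step 1 and angle between each of cyl_a, cyl_b, cyl_c, cyl_d's own z axis and vertical above 2.97 rad and z of cyl_a in the frame of stand between 0.091 and 0.103 m and (horizontal distance between cyl_a and peg_0 below 0.014 m or horizontal distance between cyl_a and peg_1 below 0.014 m or horizontal distance between cyl_a and peg_2 below 0.014 m or horizontal distance between cyl_a and peg_3 below 0.014 m or horizontal distance between cyl_a and peg_4 below 0.014 m) and z of cyl_b in the frame of stand between 0.091 and 0.103 m and (horizontal distance between cyl_b and peg_0 below 0.014 m or horizontal distance between cyl_b and peg_1 below 0.014 m or horizontal distance between cyl_b and peg_2 below 0.014 m or horizontal distance between cyl_b and peg_3 below 0.014 m or horizontal distance between cyl_b and peg_4 below 0.014 m) and z of cyl_c in the frame of stand between 0.091 and 0.103 m and (horizontal distance between cyl_c and peg_0 below 0.014 m or horizontal distance between cyl_c and peg_1 below 0.014 m or horizontal distance between cyl_c and peg_2 below 0.014 m or horizontal distance between cyl_c and peg_3 below 0.014 m or horizontal distance between cyl_c and peg_4 below 0.014 m) and z of cyl_d in the frame of stand between 0.091 and 0.103 m and (horizontal distance between cyl_d and peg_0 below 0.014 m or horizontal distance between cyl_d and peg_1 below 0.014 m or horizontal distance between cyl_d and peg_2 below 0.014 m or horizontal distance between cyl_d and peg_3 below 0.014 m or horizontal distance between cyl_d and peg_4 below 0.014 m)); the robot touches nothing.
It fails at once if the microscope is moved more than 25 mm (distance of microscope from where it was at the start of the episode above 0.025 m).
It fails at once if the slide box is moved more than 25 mm (distance of slide_box from where it was at the start of the episode above 0.025 m).
It fails at once if the mug is moved more than 25 mm (distance of mug from where it was at the start of the episode above 0.025 m).
Of tube_a, tube_b, tube_c, tube_d only 3 to 4 are there at a start; the rules pass over those that are not, and their reading is None.
At some moment in a run one of plate, tube_a, tube_b, tube_c, tube_d may be knocked a few centimetres aside while the robot is not near it.
It also fails if it takes over 210 s, if anything falls off the work surface, if the arm or the gripper's body presses on something with over 40 N, if the wrist force passes 120 N, or if a joint passes its speed limit or range.

## Working session

There is one attempt and no reset: what is moved stays moved. The work goes in short steps, Python scripts to look and compute and a tool call to move; the robot and the scene stay as the last step left them, time stands still between calls to the robot, and variables do not carry over. Pictures are saved under pics/ and viewed, at most 14 in all, crops included, and the job is handed in when it is done.

Besides the shell and the picture viewer there is one more tool, called in YAML: its name, and indented under it one key for each argument. send_rows: Moves the arm, as the interface text tells. Its arguments: {"type":"object","properties":{"plan":{"type":"array"},"squeeze":{"type":"number"}},"required":["plan"]}

```bash
ls; mkdir -p pics
python3 - <<'E'
from station import monitor, eyes
import cv2,pickle
print(monitor.get_state())
for n in("scene","top"):
    f=eyes.grab_frame(n); pickle.dump(f,open(n+"0.pkl","wb")); print(n,f["fx"],f["fy"],f["cx"],f["cy"],f["R"],f["t"])
    cv2.imwrite(f"pics/{n}0.png",cv2.resize(f["pixels"][:,:,::-1],(800,600),interpolation=cv2.INTER_CUBIC))
E
```

```text
pics
{'clock': 0.0, 'joints': array([ 1.29718105e+00,  1.16502114e-01,  1.44228395e+00, -6.43268576e-06,
        1.58400910e+00, -3.78108184e-02]), 'joint_velocities': array([ 5.61111504e-04, -5.82730342e-05,  8.94752111e-05, -1.49717215e-03,
        1.36833213e-03, -7.72844182e-04]), 'tau': array([-4.39575990e-03, -7.21270180e+01, -6.22602797e+01,  7.77040143e-02,
        2.38956953e-02, -9.56125564e-05]), 'tcp_pos': array([157.66040654, 656.12300598, 228.88270099]), 'ee_rot': array([ 1.17629279e-01,  9.93057396e-01, -5.94479170e-04, -9.00681697e-05]), 'ft_force': array([-0.12409264,  0.24864277,  0.05305551]), 'moment': array([0.00517161, 0.01346861, 0.04660001]), 'gripper_force': 0.0, 'opening': 1.000870612284181}
scene 546.3679383791559 546.3679383791559 273.9271190688194 208.5618271684041 [[-0.05736876  0.99821865 -0.01638129]
 [ 0.53418221  0.01682985 -0.84520182]
 [-0.84342053 -0.05723878 -0.53419615]] [  94.89193892 -204.19227908 2047.21467416]
top 465.74322205628357 465.74322205628357 281.9716955742692 211.17235801636082 [[ 0.00904701 -0.99994774 -0.00476166]
 [-0.97646412 -0.00780817 -0.21553851]
 [ 0.21549006  0.00659957 -0.97648373]] [ -64.0031541   524.9328268  1652.31072069]
```

View pics/scene0.png

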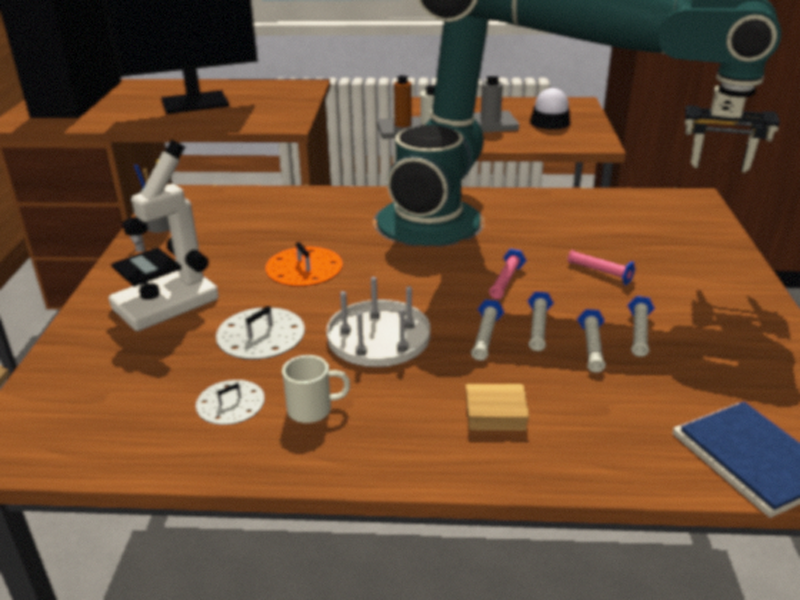

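View pics/top0.png

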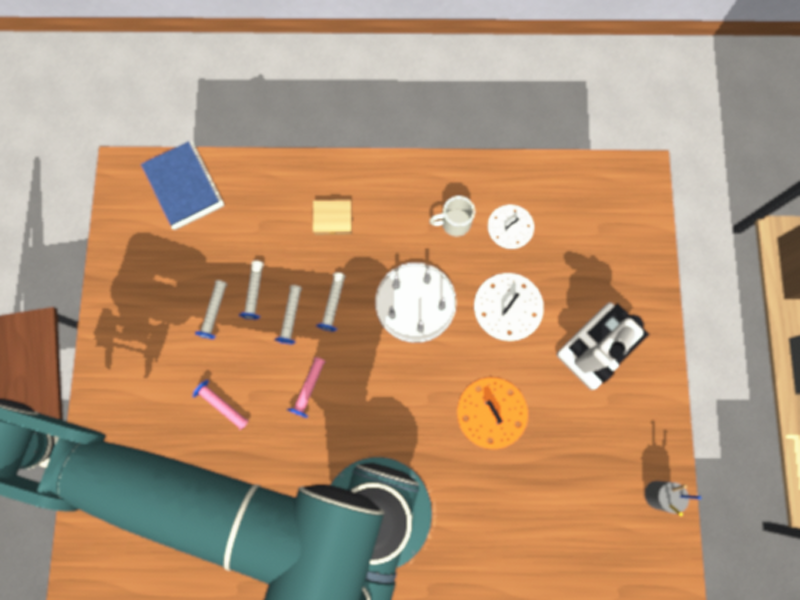

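The top view shows four white cylinders with blue feet at about (210,310), (253,290), (290,313) and (332,302) in the 800x600 picture. The stand is at (416,301) and the large white plate at (509,306). Enlarging these next.

```bash
cat > h.py <<'E'
import numpy as np,cv2,pickle
from station import monitor, eyes
def grab(n,save=None):
    f=eyes.grab_frame(n)
    if save: pickle.dump(f,open(save,"wb"))
    return f
def proj(f,X):
    c=np.atleast_2d(X)@np.array(f["R"]).T+f["t"]; return np.c_[f["fx"]*c[:,0]/c[:,2]+f["cx"],f["fy"]*c[:,1]/c[:,2]+f["cy"]]
def unproj(f,uv,z):
    uv=np.atleast_2d(uv).astype(float); R=np.array(f["R"]);d=np.c_[(uv[:,0]-f["cx"])/f["fx"],(uv[:,1]-f["cy"])/f["fy"],np.ones(len(uv))]@R
    o=-R.T@f["t"]; return o+d*((z-o[2])/d[:,2])[:,None]
def crop(f,x0,y0,w,h,s,grid=10,marks=()):
    im=cv2.resize(f["pixels"][y0:y0+h,x0:x0+w,::-1],(int(w*s),int(h*s)),interpolation=cv2.INTER_CUBIC)
    for x in range((x0//grid+1)*grid,x0+w,grid):
        cv2.line(im,(int((x-x0+.5)*s),0),(int((x-x0+.5)*s),5),(0,255,0),1); cv2.putText(im,str(x),(int((x-x0+.5)*s)-8,15),0,.33,(0,255,0),1)
    for y in range((y0//grid+1)*grid,y0+h,grid):
        cv2.line(im,(0,int((y-y0+.5)*s)),(5,int((y-y0+.5)*s)),(0,255,0),1); cv2.putText(im,str(y),(6,int((y-y0+.5)*s)+3),0,.33,(0,255,0),1)
    for u,v in marks: cv2.circle(im,(int((u-x0+.5)*s),int((v-y0+.5)*s)),1,(0,0,255),-1)
    return im
E
python3 - <<'E'
from h import *
t=pickle.load(open("top0.pkl","rb"));s=pickle.load(open("scene0.pkl","rb"))
a=crop(t,258,174,130,70,6);b=crop(s,148,188,156,70,5)
o=np.zeros((600,800,3),np.uint8);o[:300,:780]=0;o[:a.shape[0],:a.shape[1]]=a[:300,:];
o=np.zeros((420+180,800,3),np.uint8)
cv2.imwrite("pics/c1.png",a);
b=crop(s,148,188,156,70,5);cv2.imwrite("pics/c2.png",b)
a=crop(t,132,176,112,68,7);cv2.imwrite("pics/c3.png",a)
E
```

```text
Traceback (most recent call last):
ValueError: could not broadcast input array from shape (300,780,3) into shape (420,780,3)
```

Run:
```python
from h import *
t=pickle.load(open("top0.pkl","rb"));s=pickle.load(open("scene0.pkl","rb"))
cv2.imwrite("pics/c1.png",crop(t,258,174,130,70,6))
cv2.imwrite("pics/c2.png",crop(s,148,188,156,70,5))
cv2.imwrite("pics/c3.png",crop(t,132,176,112,68,7))
```

```text
(no output)
```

View pics/c1.png

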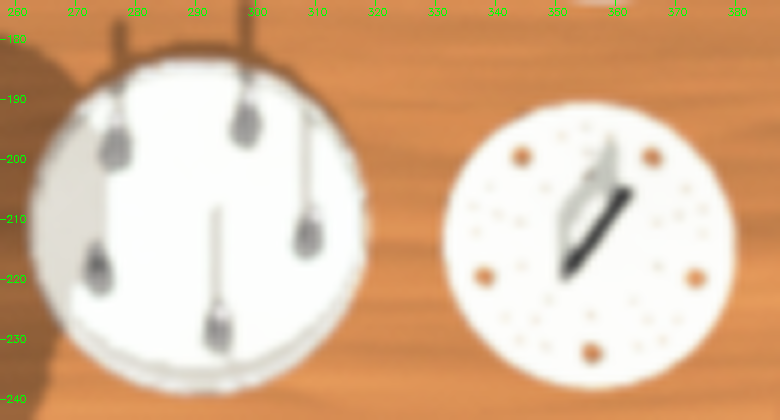

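View pics/c2.png

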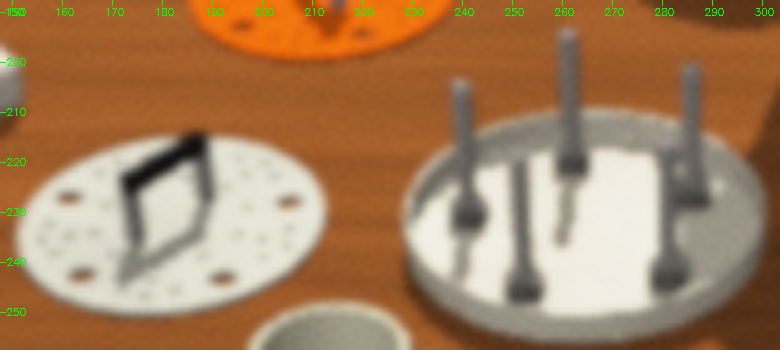

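View pics/c3.png

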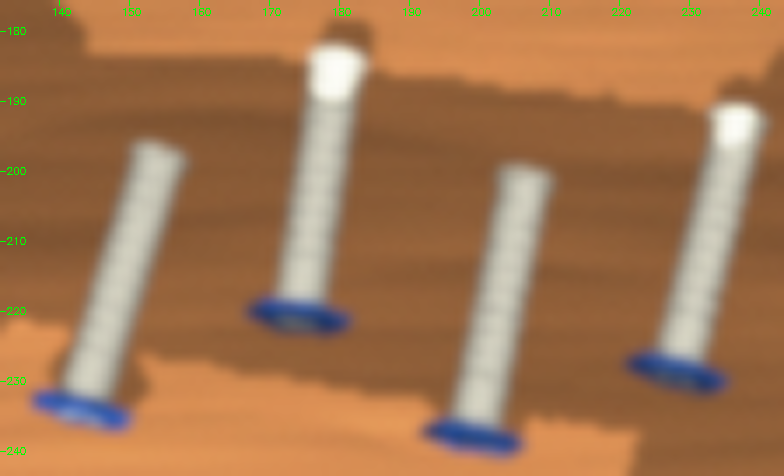

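```bash
cat > fit.py <<'E'
from h import *
from scipy.optimize import least_squares
def ring(x,y,a,r,z,n=5): 
    k=a+np.arange(n)*2*np.pi/n; return np.c_[x+r*np.cos(k),y+r*np.sin(k),np.full(n,z)]
def holes(f,uv0,win=3):
    g=f["pixels"].astype(float); out=[]
    for u,v in uv0:
        ui,vi=int(round(u)),int(round(v)); p=g[vi-win:vi+win+1,ui-win:ui+win+1,2]
        w=np.clip(np.percentile(p,85)-8-p,0,None); yy,xx=np.mgrid[vi-win:vi+win+1,ui-win:ui+win+1]
        out.append([(w*xx).sum()/w.sum(),(w*yy).sum()/w.sum()])
    return np.array(out)
def fitring(f,uv,r,z,x0):
    from scipy.spatial.distance import cdist
    def res(p):
        P=proj(f,ring(*p,r,z)); i=cdist(uv,P).argmin(1); return (P[i]-uv).ravel()
    best=min((least_squares(res,[*x0,a]) for a in np.radians(range(0,72,12))),key=lambda s:s.cost)
    return best.x,np.abs(best.fun).max()
def disc(f,center,lo=150,half=45):
    """contour of white disc"""
E
python3 - <<'E'
from fit import *
t=pickle.load(open("top0.pkl","rb"));s=pickle.load(open("scene0.pkl","rb"))
for f in(t,s): print("cam",-np.array(f["R"]).T@f["t"])
c=lambda L,x0,y0,k:np.array(L)/k+[x0-.5,y0-.5]
ph=holes(t,c([(521,157),(652,158),(484,277),(696,279),(591,353)],258,174,6)); print(ph)
x,e=fitring(t,ph,70,2,unproj(t,ph,2)[:,:2].mean(0)); print("plate top",x[:2],np.degrees(x[2]),e)
sh=holes(s,c([(68,197),(289,202),(81,274),(222,278)],148,188,5)); print(sh)
xs,e=fitring(s,sh,70,2,x[:2]); print("plate scene",xs[:2],np.degrees(xs[2]),e)
tips=c([(461,89),(568,39),(691,73),(521,165),(665,158)],148,188,5)
S,e=fitring(s,tips,70,96,unproj(s,tips,96)[:,:2].mean(0)); print("stand scene",S[:2],np.degrees(S[2]),e)
P18=proj(t,ring(*S,70,18));P96=proj(t,ring(*S,70,96));print(P18,P96)
sb=c([(469,212),(573,162),(693,193),(524,288),(670,275)],148,188,5); 
S2,e=fitring(s,sb,70,18,S[:2]);print("scene shoulders",S2[:2],np.degrees(S2[2]),e)
# handle ends of the plate from top
for nm,f,L,o,k in(("top",t,[(628,194),(567,272)],(258,174),6),("scene",s,[(128,184),(198,144)],(148,188),5)): print(nm,unproj(f,c(L,*o,k),45 if nm=="scene" else 51))
cv2.imwrite("pics/c4.png",np.vstack([crop(t,258,174,130,50*0+70,6,marks=np.r_[P18,P96,proj(t,ring(*S,105,24,40)),proj(t,ring(*x,90,4,40)),proj(t,ring(*x,70,2))])]))
E
```

```text
cam [ 157.10056676  -70.80558018 1726.29301563]
cam [1841.18260521   25.89369281  922.58496625]
[[344.49139415 199.63855422]
 [366.22349823 199.78886926]
 [338.30865299 219.6529884 ]
 [373.48144712 219.92486085]
 [356.19508327 232.41316416]]
plate top [ 528.09758848 -338.30432584] 36.01655620057345 0.08535983585653639
[[161.23001949 226.97368421]
 [205.37916584 227.96846937]
 [163.94219653 242.58546656]
 [192.20749186 243.33697068]]
plate scene [ 524.64649242 -338.78469467] 36.110446172573816 0.2095773553470508
stand scene [535.24636466 -91.64929833] 46.24638253829817 1.1944307302784125
[[277.28212856 198.3278466 ]
 [274.07106477 219.45361732]
 [293.84681056 229.02280395]
 [309.07660089 213.54059445]
 [298.71710387 194.73770963]] [[276.96731627 193.09742676]
 [273.60619511 215.13377432]
 [294.28790153 225.12110887]
 [310.20867609 208.96215991]
 [299.3707187  189.35329443]]
scene shoulders [543.19324131 -90.46869499] 46.589396105531115 0.61191914964283
top [[ 549.34359561 -355.2057296    51.        ]
 [ 500.08438829 -316.57771715   51.        ]]
scene [[ 549.81643485 -354.77377303   45.        ]
 [ 506.41121459 -322.24855791   45.        ]]
```

View pics/c4.png

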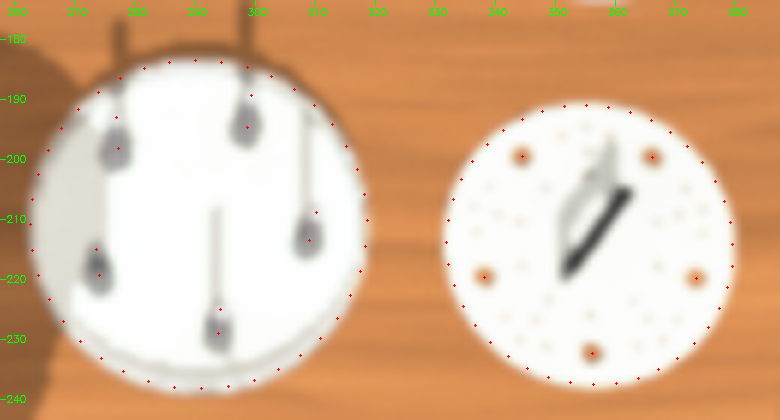

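The overlay fits the plate well: hole centres are at (521,157), (652,158), (484,277), (696,279) and (591,353) in the crop. The stand is about right, so next I'm refining its centre from rim silhouettes in both views.

```bash
cat >> fit.py <<'E'
def edges(f,cw,r,z,n=72,span=10):
    """subpixel half-level edge of a light disc along rays, blue channel"""
    g=cv2.GaussianBlur(f["pixels"][:,:,2].astype(np.float32),(0,0),.6)
    c=proj(f,[[cw[0],cw[1],z]])[0]; P=proj(f,ring(cw[0],cw[1],0,r,z,n)); out=[]
    for p in P:
        d=(p-c)/np.linalg.norm(p-c); k=np.arange(-6,6.01,.1); q=(p+k[:,None]*d).astype(np.float32)
        v=cv2.remap(g,q[None,:,0],q[None,:,1],cv2.INTER_CUBIC)[0]; gr=np.gradient(v); i=gr.argmin()
        if gr[i]<-1.0: out.append(q[i])
    return np.array(out)
def silfit(f,pts,circ,x0):
    def res(p):
        H=cv2.convexHull(np.vstack([proj(f,ring(p[0],p[1],0,r,z,120)) for r,z in circ]).astype(np.float32))
        return np.array([cv2.pointPolygonTest(H,(float(a),float(b)),True) for a,b in pts])
    s=least_squares(res,x0[:2],loss="soft_l1",f_scale=.3,diff_step=1e-3); return s.x,np.std(s.fun),s.fun.mean()
E
python3 - <<'E'
from fit import *
t=pickle.load(open("top0.pkl","rb"));s=pickle.load(open("scene0.pkl","rb"))
for n,f in(("top",t),("scene",s)):
    for nm,c,r,z,circ in(("stand",(535,-91.6),105,24,[(105,0),(105,24)]),("plate",(528,-338),90,4,[(90,0),(90,4)])):
        e=edges(f,c,r,z); print(n,nm,len(e),silfit(f,e,circ,np.array(c)))
c=lambda L,x0,y0,k:np.array(L)/k+[x0-.5,y0-.5]
b=c([(117,148),(98,270),(217,330),(307,239),(246,126)],258,174,6)
h=holes(t,b,4);print(h)
for z in(10,18,35): 
    x,e=fitring(t,h,70,z,(535,-91));print(z,x[:2],np.degrees(x[2]),e)
tu=c([(461,89),(568,39),(691,73),(521,165),(665,158)],148,188,5)
bu=c([(469,212),(573,162),(693,193),(524,288),(670,275)],148,188,5)
for X in(530,535,540):
    from scipy.spatial.distance import cdist
    def res(p):
        o=[]
        for uv,z in((tu,96),(bu,18)):
            P=proj(s,ring(X,p[0],p[1],70,z)); i=cdist(uv,P).argmin(1); o.append((P[i]-uv)[:,0])
        return np.hstack(o)
    q=least_squares(res,[-91.6,np.radians(46.3)]);print(X,q.x[0],np.degrees(q.x[1]),np.round(q.fun,2))
E
```

```text
top stand 72 (array([535.39715076, -91.86410174]), np.float64(0.4633405017514065), np.float64(-0.12722761114125322))
top plate 72 (array([ 528.05641169, -338.24248652]), np.float64(0.301037365428588), np.float64(-0.4437328368003118))
scene stand 71 (array([527.50652577, -92.93801694]), np.float64(1.7331328777683752), np.float64(0.6924249034588541))
scene plate 72 (array([ 524.20318583, -338.72264667]), np.float64(1.1938508413945952), np.float64(0.1374224551994218))
[[276.33300557 198.35857096]
 [273.36312217 218.04355204]
 [293.80144558 228.63903061]
 [308.80705153 212.90817513]
 [298.47761194 194.24353841]]
10 [539.23349533 -90.06915698] 46.343964552030336 0.8164289497294703
18 [537.45937898 -89.97917247] 46.34394614391458 0.8545217312145894
35 [533.68956053 -89.78795039] 46.343906196041544 0.9366223374637173
530 -91.74117005888412 46.73548843860243 [ 0.21  0.04  0.18 -0.36  0.47 -0.07 -0.21 -0.1   0.1  -0.27]
535 -91.37836832653825 46.735535339974646 [ 0.15  0.04  0.24 -0.4   0.51 -0.13 -0.22 -0.04  0.07 -0.23]
540 -91.01556733880233 46.735582566669066 [ 0.08  0.03  0.29 -0.43  0.56 -0.19 -0.22  0.02  0.03 -0.18]
```

Stand is at (535.3, -91.5) with yaw 46.4°. The plate is at (528, -338.3) with its bar along -36°, so it must turn +10.4° to fit. Next is a small helper that gives moves in tool axes.

```bash
cat > go.py <<'E'
from h import *
from scipy.spatial.transform import Rotation as Rn
def down(ay): # tool z down, tool y at azimuth ay
    a=np.radians(ay); y=[np.cos(a),np.sin(a),0]; z=[0,0,-1]; return Rn.from_matrix(np.c_[np.cross(y,z),y,z])
def cylrot(m,az,th): # cylinder dir m, tool x=.. : tool z = az-ish dir perpendicular to m, leaned th deg toward m; tool x as -m side if sx<0
    m=np.array(m,float)/np.linalg.norm(m); a=np.array(az,float); a-=m*(a@m); a/=np.linalg.norm(a); t=np.radians(th)
    z=np.cos(t)*a+np.sin(t)*m; x=np.cos(t)*m-np.sin(t)*a; return Rn.from_matrix(np.c_[x,np.cross(z,x),z])
def here():
    s=monitor.get_state(); return s,np.array(s["tcp_pos"]),Rn.from_quat(s["ee_rot"])
def leg(p,R,P,Q):
    d=R.inv().apply(np.array(P)-p); r=(R.inv()*Q).as_rotvec(degrees=True)
    print("shift mm",np.round(d,1),"|",round(np.linalg.norm(d)),"turn",np.round(r,2),"|",round(np.linalg.norm(r),1),"shift after turn",np.round(Q.inv().apply(np.array(P)-p),1))
E
python3 - <<'E'
from go import *
s,p,R=here(); Q=down(54)
leg(p,R,[500,100,230],Q); leg(np.array([500,100,230]),Q,[528,-338.3,130],Q)
E
```

```text
shift mm [-462.8 -460.8   -0.5] | 653 turn [-7.000e-02  1.000e-02  2.249e+01] | 22.5 shift after turn [-603.8 -248.7   -1.1]
shift mm [-280.3 -338.1  100. ] | 450 turn [0. 0. 0.] | 0.0 shift after turn [-280.3 -338.1  100. ]
```

send_rows:
  plan:
    - [[0, 0, 0], [-0.03, -0.03, 0], 1]
    - [[0, 0, 0], [-0.03, -0.03, 0], 1]
    - [[0, 0, 0], [-0.03, -0.03, 0], 1]
    - [[0, 0, 0], [-0.03, -0.03, 0], 1]
    - [[0, 0, 0], [-0.03, -0.03, 0], 1]
  squeeze: 40

```text
clock: 0.6
tcp_pos: [269.0, 473.8, 229.3]
ee_rot: [0.117, 0.993, -0.0, -0.0]
ft_force: [0.6, 1.1, 1.1]
opening: 0.999
gripper_force: 0.0
```

send_rows:
  plan:
    - [[0, 0, 0], [-0.03, -0.03, 0], 1]
    - [[0, 0, 0], [-0.03, -0.03, 0], 1]
    - [[0, 0, 0], [-0.03, -0.03, 0], 1]
    - [[0, 0, 0], [-0.03, -0.03, 0], 1]
    - [[0, 0, 0], [-0.03, -0.03, 0], 1]

```text
clock: 1.1
tcp_pos: [379.7, 292.9, 229.5]
ee_rot: [0.118, 0.993, -0.0, 0.0]
ft_force: [0.3, 0.9, -0.0]
opening: 1.001
gripper_force: 0.0
```

send_rows:
  plan:
    - [[0, 0, 0], [-0.03, -0.03, 0], 1]
    - [[0, 0, 0], [-0.03, -0.03, 0], 1]
    - [[0, 0, 0], [-0.03, -0.03, 0], 1]
    - [[0, 0, 0], [-0.03, -0.03, 0], 1]
    - [[0, 0, 0], [-0.03, -0.03, 0], 1]

```text
clock: 1.6
tcp_pos: [490.6, 111.9, 229.6]
ee_rot: [0.118, 0.993, 0.0, 0.0]
ft_force: [0.9, 0.6, -0.2]
opening: 0.996
gripper_force: 0.0
```

send_rows:
  plan:
    - [[0, 0, 7.5], [0, 0, 0], 1]
    - [[0, 0, 7.5], [0, 0, 0], 1]
    - [[0, 0, 7.5], [0, 0, 0], 1]
    - [[0, 0, 0], [-0.023, -0.028, 0], 1]
    - [[0, 0, 0], [-0.023, -0.028, 0], 1]

```text
clock: 2.1
tcp_pos: [494.2, 40.9, 229.3]
ee_rot: [0.308, 0.951, -0.0, -0.0]
ft_force: [1.1, -0.3, 0.6]
opening: 0.997
gripper_force: 0.0
```

send_rows:
  plan:
    - [[0, 0, 0], [-0.023, -0.028, 0], 1]
    - [[0, 0, 0], [-0.023, -0.028, 0], 1]
    - [[0, 0, 0], [-0.023, -0.028, 0], 1]
    - [[0, 0, 0], [-0.023, -0.028, 0], 1]
    - [[0, 0, 0], [-0.023, -0.028, 0], 0.2]

```text
clock: 2.6
tcp_pos: [504.8, -141.1, 229.5]
ee_rot: [0.309, 0.951, 0.0, -0.0]
ft_force: [-0.1, 0.0, -0.7]
opening: 0.957
gripper_force: 0.0
```

Run:
```python
from go import *
s,p,R=here(); print(s["clock"],p,s["joints"]); Q=down(54)
leg(p,R,[528,-338.3,130],Q)
```

```text
2.6 [ 504.83726949 -141.06711022  229.47283635] [-3.21175235e-01 -2.16050970e-01  1.76170941e+00  4.92454608e-05
  1.59609716e+00 -1.26339722e+00]
shift mm [-134.7 -145.9   99.5] | 222 turn [-0.   -0.01 -0.01] | 0.0 shift after turn [-134.7 -146.    99.5]
```

Run:
```python
from fit import *
a=pickle.load(open("top0.pkl","rb"));t=grab("top","top1.pkl")
ph=holes(t,[[344.5,199.6],[366.2,199.8],[338.3,219.7],[373.5,219.9],[356.2,232.4]]);x,e=fitring(t,ph,70,2,(528,-338));print(x[:2],np.degrees(x[2]),e)
```

```text
[ 528.10476048 -338.29806524] 36.01081590106032 0.08130848348014297
```

send_rows:
  plan:
    - [[0, 0, 0], [-0.027, -0.029, 0], 0.1]
    - [[0, 0, 0], [-0.027, -0.029, 0], 0.1]
    - [[0, 0, 0], [-0.027, -0.029, 0], 0.1]
    - [[0, 0, 0], [-0.027, -0.029, 0], 0.1]
    - [[0, 0, 0], [-0.0267, -0.03, 0], 0.1]

```text
clock: 3.15
tcp_pos: [528.1, -338.4, 229.3]
ee_rot: [0.309, 0.951, 0.0, -0.0]
ft_force: [0.9, 0.6, -0.4]
opening: 0.559
gripper_force: 0.0
```

send_rows:
  plan:
    - [[0, 0, 0], [0, 0, 0.04], 0.0]
    - [[0, 0, 0], [0, 0, 0.04], 0.0]
    - [[0, 0, 0], [0, 0, 0.02], 0.0]
    - [[0, 0, 0], [0, 0, 0], 0.0]
    - [[0, 0, 0], [0, 0, 0], 0.0]

```text
clock: 3.65
tcp_pos: [528.4, -336.9, 130.3]
ee_rot: [0.309, 0.951, -0.0, 0.0]
ft_force: [0.7, 0.3, 0.8]
opening: 0.5
gripper_force: 0.0
```

Run:
```python
from go import *
s,p,R=here(); print(s["clock"],p,s["opening"]); Q=down(54)
leg(p,R,[528,-338.3,37],Q)
t=grab("top");cv2.imwrite("pics/g1.png",np.hstack([crop(t,325,170,65,75,6),crop(grab("scene"),140,180,70,75,5.8)[:450]]))
```

```text
3.65 [ 528.38471138 -336.87675591  130.33528063] 0.4995759978715202
shift mm [-0.5 -1.4 93.3] | 93 turn [-0.    0.   -0.01] | 0.0 shift after turn [-0.5 -1.4 93.3]Traceback (most recent call last):
  File "<stdin>", line 4, in <module>
    return _nx.concatenate(arrs, 1, dtype=dtype, casting=casting)
           ~~~~~~~~~~~~~~~^^^^^^^^^^^^^^^^^^^^^^^^^^^^^^^^^^^^^^^
ValueError: all the input array dimensions except for the concatenation axis must match exactly, but along dimension 0, the array at index 0 has size 450 and the array at index 1 has size 435
```

send_rows:
  plan:
    - [[0, 0, 0], [0, 0, 0.03], 0.0]
    - [[0, 0, 0], [0, 0, 0.03], 0.0]
    - [[0, 0, 0], [0, 0, 0.02], 0.0]
    - [[0, 0, 0], [0, 0, 0.013], 0.0]
    - [[0, 0, 0], [0, 0, 0], 0.0]
  squeeze: 50

```text
clock: 4.25
tcp_pos: [528.1, -336.7, 36.1]
ee_rot: [0.309, 0.951, 0.0, -0.0]
ft_force: [-0.5, -0.7, -0.2]
opening: 0.501
gripper_force: 0.0
```

send_rows:
  plan:
    - [[0, 0, 0], [0, 0, 0], -1]
    - [[0, 0, 0], [0, 0, 0], -1]
    - [[0, 0, 0], [0, 0, 0], -1]
    - [[0, 0, 0], [0, 0, 0], -1]
    - [[0, 0, 0], [0, 0, 0], -1]

```text
clock: 4.75
tcp_pos: [528.3, -337.3, 37.3]
ee_rot: [0.309, 0.951, -0.0, 0.0]
ft_force: [0.4, 2.0, 4.3]
opening: 0.123
gripper_force: 50.3
```

send_rows:
  plan:
    - [[0, 0, 0], [0, 0, 0], -1]
    - [[0, 0, 0], [0, 0, 0], -1]
    - [[0, 0, 0], [0, 0, 0], -1]
    - [[0, 0, 0], [0, 0, 0], -1]
    - [[0, 0, 0], [0, 0, 0], -1]

```text
clock: 5.25
tcp_pos: [528.3, -337.3, 37.3]
ee_rot: [0.309, 0.951, -0.0, 0.0]
ft_force: [-3.3, -2.0, 5.8]
opening: 0.126
gripper_force: 50.0
```

Run:
```python
from fit import *
from go import *
P=[]
for i in range(3):
    s,p,R=here(); P.append(p); t=grab("top","top2.pkl")
print(np.array(P),s["opening"]*93,s["gripper_force"],s["ft_force"])
ph=holes(t,[[344.5,199.6],[366.2,199.8],[338.3,219.7],[373.5,219.9],[356.2,232.4]]);print(ph)
e=edges(t,(528,-338),90,4);print(silfit(t,e,[(90,0),(90,4)],np.array([528,-338.])))
```

```text
[[ 528.31743036 -337.28359646   37.28838302]
 [ 528.31030626 -337.30972975   37.29279377]
 [ 528.32585128 -337.26823615   37.2886133 ]] 11.680495784803679 50.00196933746338 [-3.16027381 -2.37984955  6.73356083]
[[343.76979619 200.04844637]
 [364.55098039 202.06470588]
 [336.05737705 218.49180328]
 [372.03862661 219.17167382]
 [         nan          nan]]
(array([ 510.41116121, -324.37019512]), np.float64(2.357387097507527), np.float64(-1.136820919210858))fit.py:10: RuntimeWarning: invalid value encountered in scalar divide
  out.append([(w*xx).sum()/w.sum(),(w*yy).sum()/w.sum()])
```

send_rows:
  plan:
    - [[0, 0, 0], [0, 0, -0.01], -1]
    - [[0, 0, 0], [0, 0, -0.03], -1]
    - [[0, 0, 0], [0, 0, -0.03], -1]
    - [[0, 0, 0], [0, 0, -0.03], -1]
    - [[0, 0, 0], [0, 0, -0.03], -1]

```text
clock: 5.9
tcp_pos: [528.0, -336.5, 168.0]
ee_rot: [0.309, 0.951, 0.0, -0.0]
ft_force: [0.4, -0.1, -3.4]
opening: 0.126
gripper_force: 50.0
```

send_rows:
  plan:
    - [[0, 0, 0], [0.0232, 0.034, 0], -1]
    - [[0, 0, 0], [0.0232, 0.034, 0], -1]
    - [[0, 0, 0], [0.0232, 0.034, 0], -1]
    - [[0, 0, 0], [0.0232, 0.034, 0], -1]
    - [[0, 0, 0], [0.0232, 0.034, 0], -1]

```text
clock: 6.4
tcp_pos: [533.9, -129.3, 166.8]
ee_rot: [0.309, 0.951, 0.0, -0.0]
ft_force: [0.4, -0.1, -3.3]
opening: 0.122
gripper_force: 50.0
```

send_rows:
  plan:
    - [[0, 0, 0], [0.0232, 0.034, 0], -1]
    - [[0, 0, -5.2], [0, 0, 0], -1]
    - [[0, 0, -5.2], [0, 0, 0], -1]
    - [[0, 0, 0], [0, 0, 0], -1]
    - [[0, 0, 0], [0, 0, 0], -1]

```text
clock: 6.9
tcp_pos: [535.4, -89.9, 166.7]
ee_rot: [0.223, 0.975, 0.0, -0.0]
ft_force: [0.4, 0.1, -2.7]
opening: 0.128
gripper_force: 50.0
```

Run:
```python
from fit import *
from go import *
s,p,R=here(); t=grab("top","top3.pkl"); c=grab("scene","scene3.pkl")
print(p,s["opening"]*93,s["gripper_force"],s["ft_force"],R.as_matrix())
z=p[2]-37.3; M=lambda f:np.r_[proj(f,ring(p[0],p[1],np.radians(46.4),70,z+2)),proj(f,ring(p[0],p[1],0,90,z+4,40)),proj(f,ring(535.3,-91.5,np.radians(46.4),70,96))]
a=crop(t,250,165,90,80,6,marks=M(t));b=crop(c,220,165,90,80,4.4,marks=M(c))
o=np.zeros((480,a.shape[1]+b.shape[1],3),np.uint8);o[:,:a.shape[1]]=a;o[:b.shape[0],a.shape[1]:]=b;print(o.shape)
cv2.imwrite("pics/g2.png",o[:,:800])
```

```text
[535.44873079 -89.94047379 166.70641425] 11.905149080783973 49.99861299991608 [ 0.44436109  0.0728077  -2.69554808] [[-9.00560705e-01  4.34730213e-01 -2.41418615e-04]
 [ 4.34730164e-01  9.00560732e-01  2.30490946e-04]
 [ 3.17613502e-04  1.02619135e-04 -9.99999944e-01]]
(480, 936, 3)
```

View pics/g2.png

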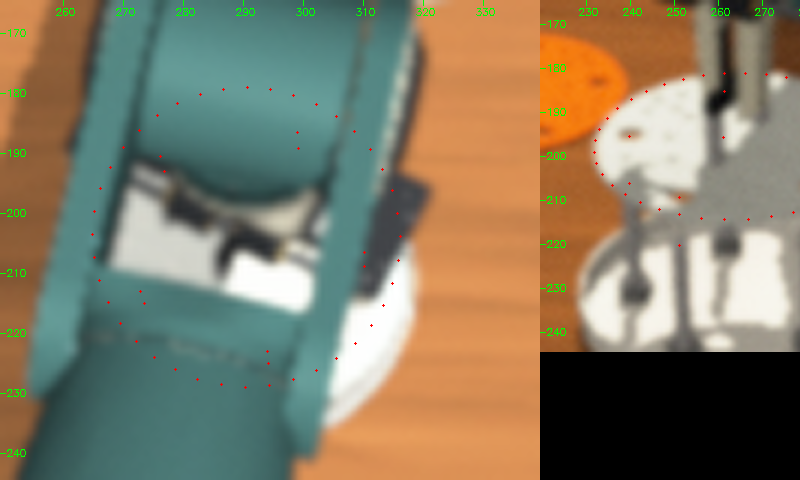

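send_rows:
  plan:
    - [[0, 0, 0], [0, 0, 0.012], -1]
    - [[0, 0, 0], [0, 0, 0.012], -1]
    - [[0, 0, 0], [0, 0, 0.003], -1]
    - [[0, 0, 0], [0, 0, 0.003], -1]
    - [[0, 0, 0], [0, 0, 0.003], -1]

```text
clock: 7.5
tcp_pos: [535.6, -90.2, 133.7]
ee_rot: [0.222, 0.975, -0.0, -0.0]
ft_force: [-3.1, -2.0, 0.1]
opening: 0.123
gripper_force: 50.0
```

send_rows:
  plan:
    - [[0, 0, 0], [0, 0, 0.003], -1]
    - [[0, 0, 0], [0, 0, 0.003], -1]
    - [[0, 0, 0], [0, 0, 0], -1]
    - [[0, 0, 0], [0, 0, 0], -1]
    - [[0, 0, 0], [0, 0, 0], -1]

```text
clock: 8.0
tcp_pos: [535.4, -90.2, 127.5]
ee_rot: [0.222, 0.975, -0.0, -0.0]
ft_force: [-2.6, -4.9, -7.3]
opening: 0.125
gripper_force: 50.0
```

Run:
```python
from go import *
s,p,R=here();print(p,s["ft_force"],s["moment"],s["opening"]*93)
```

```text
[535.42171299 -90.17115937 127.47001618] [-2.55088088 -4.89465965 -7.2748519 ] [-0.94385609  0.50832188  0.05925248] 11.664678142564387
```

send_rows:
  plan:
    - [[0, 0, 0], [0, -0.001, 0], -1]
    - [[0, 0, 0], [0, 0, 0.005], -1]
    - [[0, 0, 0], [0, 0, 0.005], -1]
    - [[0, 0, 0], [0, 0, 0.005], -1]
    - [[0, 0, 0], [0, 0, 0], -1]

```text
clock: 8.5
tcp_pos: [534.9, -90.6, 111.6]
ee_rot: [0.222, 0.975, 0.0, -0.001]
ft_force: [-0.7, -0.5, -4.0]
opening: 0.122
gripper_force: 50.0
```

Run:
```python
from go import *
s,p,R=here();print(p,s["ft_force"],s["moment"],s["opening"]*93)
```

```text
[534.90954196 -90.63916982 111.63947496] [-0.70888309 -0.53068244 -3.95092275] [ 0.00559673  0.09497631 -0.00152922] 11.384659718693953
```

send_rows:
  plan:
    - [[0, 0, 0], [0, 0, 0.01], -1]
    - [[0, 0, 0], [0, 0, 0.01], -1]
    - [[0, 0, 0], [0, 0, 0.01], -1]
    - [[0, 0, 0], [0, 0, 0.01], -1]
    - [[0, 0, 0], [0, 0, 0.008], -1]

```text
clock: 9.0
tcp_pos: [534.9, -90.8, 63.3]
ee_rot: [0.222, 0.975, 0.0, -0.0]
ft_force: [-0.1, -0.7, -2.8]
opening: 0.122
gripper_force: 50.0
```

send_rows:
  plan:
    - [[0, 0, 0], [0, 0, 0.003], -1]
    - [[0, 0, 0], [0, 0, 0.003], -1]
    - [[0, 0, 0], [0, 0, 0.002], -1]
    - [[0, 0, 0], [0, 0, 0.001], -1]
    - [[0, 0, 0], [0, 0, 0], -1]

```text
clock: 9.5
tcp_pos: [535.2, -90.9, 55.8]
ee_rot: [0.222, 0.975, -0.0, 0.0]
ft_force: [-0.7, -0.4, -3.5]
opening: 0.125
gripper_force: 50.0
```

Run:
```python
from go import *
s,p,R=here();print(p,s["ft_force"],s["moment"],s["opening"]*93)
```

```text
[535.19888496 -90.91615084  55.76923067] [-0.65690976 -0.4014107  -3.51045969] [-0.0496383   0.20911173  0.04413601] 11.640064868819694
```

send_rows:
  plan:
    - [[0, 0, 0], [0, 0, 0.001], -1]
    - [[0, 0, 0], [0, 0, 0.001], -1]
    - [[0, 0, 0], [0, 0, 0], -0.3]
    - [[0, 0, 0], [0, 0, 0], -0.3]
    - [[0, 0, 0], [0, 0, 0], -0.3]

```text
clock: 10.0
tcp_pos: [535.4, -90.9, 53.9]
ee_rot: [0.222, 0.975, 0.0, 0.0]
ft_force: [-0.4, 0.4, -0.1]
opening: 0.32
gripper_force: 0.0
```

send_rows:
  plan:
    - [[0, 0, 0], [0, 0, 0], -0.3]
    - [[0, 0, 0], [0, 0, -0.02], -0.3]
    - [[0, 0, 0], [0, 0, -0.04], -0.3]
    - [[0, 0, 0], [0, 0, -0.05], -0.3]
    - [[0, 0, 0], [0, 0, -0.05], 0.1]

```text
clock: 10.5
tcp_pos: [534.7, -90.8, 215.2]
ee_rot: [0.222, 0.975, 0.0, -0.0]
ft_force: [1.1, -0.0, 0.4]
opening: 0.401
gripper_force: 0.0
```

Run:
```python
from go import *
s,p,R=here();print(p,s["ft_force"],s["joints"],s["opening"]*93)
f=grab("top","top4.pkl");g=grab("scene","scene4.pkl")
a=crop(g,215,180,90,75,4.4);b=crop(f,132,176,112,68,7*.55)
cv2.imwrite("pics/g3.png",cv2.copyMakeBorder(a,0,0,0,0,0))
# cylinders: blue feet & tube fit in top
im=f["pixels"].astype(int)
```

```text
[534.73038569 -90.76324572 215.24795263] [ 1.13318199 -0.04698335  0.38652008] [-2.15186530e-01 -1.70491096e-01  1.74552877e+00  3.72833956e-05
  1.56715643e+00 -1.33902399e+00] 37.30925110140022
```

View pics/g3.png

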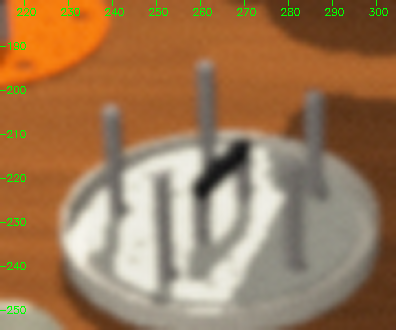

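Plate is home: it lies flat inside the tray with the black bar at about (265,216) and the shoulders hidden. Next I'm measuring the cylinders in the top view.

```bash
cat > cyl.py <<'E'
from fit import *
from go import *
def cyls(f,box=(132,176,252,250)):
    """list of (foot xy, mouth xy) of white tubes lying on the table"""
    x0,y0,x1,y1=box; im=f["pixels"][y0:y1,x0:x1]; hsv=cv2.cvtColor(im,cv2.COLOR_RGB2HSV)
    tube=((hsv[...,1]<70)&(hsv[...,2]>110)).astype(np.uint8); n,lab,st,_=cv2.connectedComponentsWithStats(tube)
    blue=(hsv[...,0]>100)&(hsv[...,0]<130)&(hsv[...,1]>120); out=[]
    for i in range(1,n):
        if st[i,4]<120: continue
        yx=np.argwhere(lab==i)[:,::-1]+[x0,y0]; W=unproj(f,yx,21)[:,:2]; c=W.mean(0); u=np.linalg.svd(W-c,full_matrices=False)[2][0]
        B=unproj(f,np.argwhere(blue)[:,::-1]+[x0,y0],24)[:,:2]; s=(B-c)@u; near=(abs((B-c)@[-u[1],u[0]])<35)&(abs(s)<110)
        fb=B[near].mean(0); u=u*np.sign((c-fb)@u)
        # line through tube, project
        e=(W-c)@u; lo,hi=np.percentile(e,[1,99])
        out.append((c,u,lo,hi,(fb-c)@u,(fb-c)@[-u[1],u[0]],near.sum()))
    return sorted(out,key=lambda o:o[0][1])
E
python3 - <<'E'
from cyl import *
for n in("top0.pkl","top4.pkl"):
    for c,u,lo,hi,fs,fl,k in cyls(pickle.load(open(n,"rb"))): print(np.round(c,1),round(np.degrees(np.arctan2(u[1],u[0])),1),np.round([lo,hi,hi-lo,fs,fl],1),k, "foot",np.round(c+u*(hi-150),1))
E
```

```text
[540.9 124.5] -12.2 [-69.9  69.9 139.8 -77.   -0.5] 19 foot [462.7 141.5]
[503.6 235.4] -8.5 [-71.1  71.2 142.3 -75.   -1.7] 18 foot [425.7 247.1]
[571.7 336.3] -5.6 [-69.8  70.4 140.2 -77.4  -2.1] 17 foot [492.5 344. ]
[511.7 439.6] -12.2 [-78.8  75.1 153.9 -70.6  -1.9] 16 foot [438.5 455.4]
[540.8 124.5] -12.6 [-69.4  70.  139.4 -77.6  -0.4] 23 foot [462.8 142. ]
[504.7 235.5] -8.6 [-70.7  71.3 142.1 -76.3  -1. ] 20 foot [426.9 247.2]
[570.3 335.6] -3.9 [-7.690e+01  7.140e+01  1.484e+02 -7.620e+01  1.000e-01] 29 foot [491.9 340.9]
[515.4 438.4] -12.5 [-77.2  72.9 150.1 -74.1   0.7] 24 foot [440.1 455. ]
```

Run:
```python
from cyl import *
def wr(Q,j1,p,sg):
    A=Rn.from_euler('z',j1)*Rn.from_euler('y',p); M=(A.inv()*Q)
    a=M.as_euler('ZYZ')  # intrinsic
    j4,j5,j6=a[0]*sg,a[1],a[2]-np.pi/2
    o=[]
    for k in(0,):
        w=lambda v,lo,hi:[v+2*np.pi*n for n in(-1,0,1) if lo<=v+2*np.pi*n<=hi]
        o=(np.round(w(j4,-1.14,4.28),2),round(j5,2),np.round(w(j6,-2.97,2.97),2))
    return o
flip=Rn.from_euler('z',np.pi)
# check
s,p,R=here();print(wr(R,s["joints"][0],s["joints"][1]+s["joints"][2],1),s["joints"][3:])
m=[np.cos(-.22),np.sin(-.22),-.061]
for sx in(0,1):
    F=flip if sx else Rn.identity()
    print("sx",sx,"grasp",wr(cylrot(m,[0,0,-1],30)*F,.25,1.7,1))
    for psi in(-90,-45,0,45,90):
        for pf in(1.7,2.2):
            Q=cylrot([0,0,-1],[np.cos(np.radians(psi)),np.sin(np.radians(psi)),0],30)*F
            print(psi,pf,wr(Q,-.1,pf,1),wr(Q,-.1,pf,-1))
```

```text
(array([-0.]), np.float64(1.57), array([-1.34])) [-1.30429945e-06  1.56668710e+00 -1.33903996e+00]
sx 0 grasp (array([-0.24]), np.float64(1.04), array([2.12]))
-90 1.7 (array([-1.06]), np.float64(1.42), array([0.06])) (array([1.06]), np.float64(1.42), array([0.06]))
-90 2.2 (array([], dtype=float64), np.float64(1.2), array([0.53])) (array([1.18]), np.float64(1.2), array([0.53]))
-45 1.7 (array([-0.93]), np.float64(0.75), array([-0.41])) (array([0.93]), np.float64(0.75), array([-0.41]))
-45 2.2 (array([], dtype=float64), np.float64(0.58), array([0.37])) (array([1.55]), np.float64(0.58), array([0.37]))
0 1.7 (array([0.22]), np.float64(0.41), array([-1.82])) (array([-0.22]), np.float64(0.41), array([-1.82]))
0 2.2 (array([2.44]), np.float64(0.13), array([2.22])) (array([3.84]), np.float64(0.13), array([2.22]))
45 1.7 (array([1.01]), np.float64(0.92), array([-2.88])) (array([-1.01]), np.float64(0.92), array([-2.88]))
45 2.2 (array([1.45]), np.float64(0.74), array([2.76])) (array([], dtype=float64), np.float64(0.74), array([2.76]))
90 1.7 (array([1.04]), np.float64(1.59), array([], dtype=
[... 659 characters left out ...]
) (array([1.55]), np.float64(0.58), array([-2.77]))
0 1.7 (array([0.22]), np.float64(0.41), array([1.32])) (array([-0.22]), np.float64(0.41), array([1.32]))
0 2.2 (array([2.44]), np.float64(0.13), array([-0.93])) (array([3.84]), np.float64(0.13), array([-0.93]))
45 1.7 (array([1.01]), np.float64(0.92), array([0.26])) (array([-1.01]), np.float64(0.92), array([0.26]))
45 2.2 (array([1.45]), np.float64(0.74), array([-0.39])) (array([], dtype=float64), np.float64(0.74), array([-0.39]))
90 1.7 (array([1.04]), np.float64(1.59), array([-0.16])) (array([-1.04]), np.float64(1.59), array([-0.16]))
90 2.2 (array([1.08]), np.float64(1.34), array([-0.6])) (array([-1.08]), np.float64(1.34), array([-0.6]))
```

```bash
cat >> cyl.py <<'E'
F=Rn.from_euler('z',np.pi)
def grasp(c,az,th=30,back=39,up=4):
    a=np.radians(az); d=np.radians(3.5); m=np.array([np.cos(a)*np.cos(d),np.sin(a)*np.cos(d),-np.sin(d)])
    Q=cylrot(m,[0,0,-1],th)*F; g=np.array([c[0],c[1],19.2])-back*m; z=Q.apply([0,0,1]); return g+(8-up)*z,Q,z
def place(stand,k,psi,h,th=30,back=39,up=4):
    """TCP pose with cylinder centre at height h over peg k"""
    a=np.radians(46.4+72*k); Q=cylrot([0,0,-1],[np.cos(np.radians(psi)),np.sin(np.radians(psi)),0],th)*F
    g=np.array([stand[0]+70*np.cos(a),stand[1]+70*np.sin(a),h+back+4]); z=Q.apply([0,0,1]); return g+(8-up)*z,Q,z
E
python3 - <<'E'
from cyl import *
s,p,R=here(); P,Q,z=grasp((540.8,124.5),-12.5); print(P,z)
leg(p,R,P-120*z,Q); 
A,B,_=place((535.2,-90.9),0,45,97+120);print(A,B.as_quat())
leg(P+[0,0,200],Q,A,B)
E
```

```text
[504.53795886 132.53910098  18.0011556 ] [ 0.43562114 -0.09657488 -0.89493436]
shift mm [179.1 175.4  94.4] | 268 turn [ -2.97 -25.84 -12.88] | 29.0 shift after turn [162.3 211.5  25.9]
[585.9228578  -37.75847996 258.        ] [ 0.80010315  0.33141357  0.46193977 -0.19134172]
shift mm [-121.9 -148.6   16.1] | 193 turn [-37.49  48.9  124.58] | 139.0 shift after turn [  3.2 178.  -74.4]
```

send_rows:
  plan:
    - [[-0.74, -6.46, -3.22], [0, 0, 0], 0.3]
    - [[-0.74, -6.46, -3.22], [0, 0, 0], 0.3]
    - [[-0.74, -6.46, -3.22], [0, 0, 0], 0.3]
    - [[-0.74, -6.46, -3.22], [0, 0, 0], 0.3]
    - [[0, 0, 0], [0.0232, 0.0302, 0.0037], 0.3]
  squeeze: 40

```text
clock: 11.1
tcp_pos: [522.6, -58.9, 200.4]
ee_rot: [0.106, 0.968, -0.025, 0.226]
ft_force: [0.1, 1.0, -0.1]
opening: 0.646
gripper_force: 0.0
```

send_rows:
  plan:
    - [[0, 0, 0], [0.0232, 0.0302, 0.0037], 0.3]
    - [[0, 0, 0], [0.0232, 0.0302, 0.0037], 0.3]
    - [[0, 0, 0], [0.0232, 0.0302, 0.0037], 0.3]
    - [[0, 0, 0], [0.0232, 0.0302, 0.0037], 0.3]
    - [[0, 0, 0], [0.0232, 0.0302, 0.0037], 0.3]

```text
clock: 11.6
tcp_pos: [460.9, 112.1, 132.1]
ee_rot: [0.106, 0.969, -0.024, 0.224]
ft_force: [-0.0, -0.5, 0.3]
opening: 0.651
gripper_force: 0.0
```

```bash
sed -i 's/h+back+4/h+back-4/' cyl.py
python3 - <<'E'
from cyl import *
s,p,R=here(); P,Q,z=grasp((540.8,124.5),-12.5); print(p,s["joints"],s["opening"]*93)
leg(p,R,P-60*z,Q); leg(p,R,P,Q)
E
```

```text
[460.91263693 112.14645898 132.06851724] [ 0.32382027 -0.57154335  2.2216417  -0.25517383  1.10903229 -0.958771  ] 60.56889147389826
shift mm [16.2 29.3 59.3] | 68 turn [ 0.01 -0.51 -0.01] | 0.5 shift after turn [16.7 29.4 59.1]
shift mm [ 15.7  29.3 119.3] | 124 turn [ 0.01 -0.51 -0.01] | 0.5 shift after turn [ 16.7  29.4 119.1]
```

send_rows:
  plan:
    - [[0, -0.5, 0], [0, 0, 0], 0.3]
    - [[0, 0, 0], [0.0167, 0.0294, 0], 0.3]
    - [[0, 0, 0], [0, 0, 0.03], 0.3]
    - [[0, 0, 0], [0, 0, 0.03], 0.3]
    - [[0, 0, 0], [0, 0, 0], 0.3]

```text
clock: 12.1
tcp_pos: [478.8, 136.1, 67.9]
ee_rot: [0.106, 0.968, -0.026, 0.225]
ft_force: [-0.6, -0.2, 0.4]
opening: 0.654
gripper_force: 0.0
```

Run:
```python
from cyl import *
s,p,R=here(); P,Q,z=grasp((540.8,124.5),-12.5); print(p,s["joints"],s["opening"]*93)
leg(p,R,P,Q)
M=lambda f: proj(f,[P-8*z,P,P+11*z,P+11*z+R.apply([0,30,0]),P+11*z-R.apply([0,30,0])])
t=grab("top");g=grab("scene");a=crop(t,190,165,65,75,6,marks=M(t));b=crop(g,320,175,65,75,6,marks=M(g));cv2.imwrite("pics/g4.png",np.hstack([a,b]))
```

```text
[478.76803482 136.11893891  67.88524724] [ 0.37100287 -0.43762205  2.24528133 -0.30533941  0.96940156 -0.85472133] 60.8020591106063
shift mm [-1.2  2.3 56.2] | 56 turn [-0.17 -0.3   0.06] | 0.3 shift after turn [-1.   2.1 56.2]
```

View pics/g4.png

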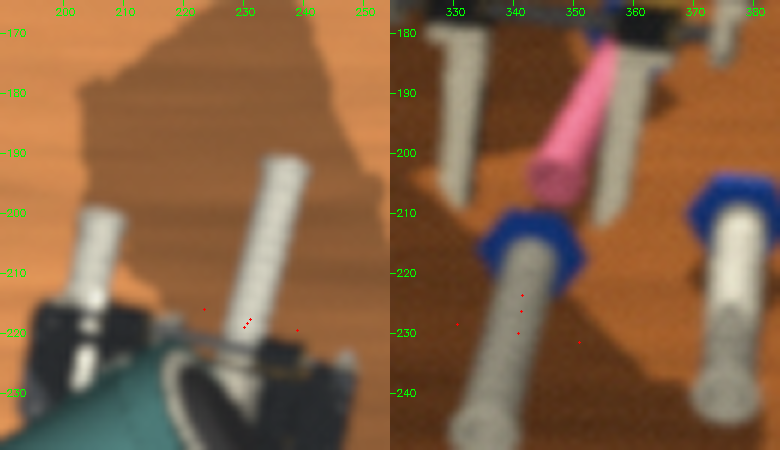

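The fingers straddle the nearest cylinder, with the grasp marks on its tube at about (231,218) in the top view. Going down to grasp.

send_rows:
  plan:
    - [[0, 0, 0], [-0.001, 0.002, 0.02], 0.3]
    - [[0, 0, 0], [0, 0, 0.02], 0.3]
    - [[0, 0, 0], [0, 0, 0.01], 0.3]
    - [[0, 0, 0], [0, 0, 0.006], 0.3]
    - [[0, 0, 0], [0, 0, 0], 0.3]

```text
clock: 12.7
tcp_pos: [505.3, 133.3, 22.2]
ee_rot: [0.106, 0.968, -0.025, 0.227]
ft_force: [0.8, -0.4, 1.0]
opening: 0.65
gripper_force: 0.0
```

send_rows:
  plan:
    - [[0, 0, 0], [0, 0, 0], -1]
    - [[0, 0, 0], [0, 0, 0], -1]
    - [[0, 0, 0], [0, 0, 0], -1]
    - [[0, 0, 0], [0, 0, 0], -1]
    - [[0, 0, 0], [0, 0, 0], -1]

```text
clock: 13.2
tcp_pos: [505.2, 133.5, 22.1]
ee_rot: [0.106, 0.968, -0.025, 0.228]
ft_force: [-0.5, -1.0, 0.9]
opening: 0.271
gripper_force: 0.4
```

send_rows:
  plan:
    - [[0, 0, 0], [0, 0, 0], -1]
    - [[0, 0, 0], [0, 0, 0], -1]
    - [[0, 0, 0], [0, 0, -0.04], -1]
    - [[0, 0, 0], [0, 0, -0.05], -1]
    - [[0, 0, 0], [0, 0, -0.05], -1]

```text
clock: 13.7
tcp_pos: [443.0, 146.7, 148.0]
ee_rot: [0.106, 0.968, -0.025, 0.227]
ft_force: [1.1, 1.0, -0.5]
opening: 0.261
gripper_force: 40.0
```

Run:
```python
from cyl import *
s,p,R=here(); P,Q,z=grasp((540.8,124.5),-12.5); print(p,s["joints"],s["opening"]*93,s["ft_force"])
leg(p,R,P-140*z,Q)
A,B,_=place((535.2,-90.9),0,45,97+110);print(A,B.as_quat())
leg(p,R,A,B)
```

```text
[443.03487012 146.74545182 148.02350718] [ 0.43434931 -0.58709098  2.20621023 -0.29892744  1.16451917 -0.84896503] 24.264857591215605 [ 1.05433909  0.98239814 -0.45817523]
shift mm [ 1.5 -0.6  4.5] | 5 turn [-0.06 -0.13 -0.01] | 0.1 shift after turn [ 1.5 -0.6  4.5]
[585.9228578  -37.75847996 240.        ] [ 0.80010315  0.33141357  0.46193977 -0.19134172]
shift mm [-201.6 -149.2   -2.5] | 251 turn [-37.65  48.9  124.49] | 138.9 shift after turn [ 64.9 231.5 -71.5]
```

Run:
```python
from cyl import *
from scipy.spatial.transform import Slerp
s,p,R=here()
A,B,_=place((535.2,-90.9),0,45,97+110,up=8.5)
S=Slerp([0,1],Rn.concatenate([R,B])); t=np.radians(30)
for k in np.linspace(0,1,7):
    Q=S(k); z=Q.apply([0,0,1]); m=-Q.apply([np.cos(t),0,-np.sin(t)]); q=p+(A-p)*k; j1=np.arctan2(q[1]-170*z[1],q[0]-170*z[0])
    a=((Rn.from_euler('z',j1)*Rn.from_euler('y',1.75)).inv()*Q).as_euler('ZYZ'); a[2]-=np.pi/2
    print(round(k,2),"z",np.round(z,2),"m",np.round(m,2),"j",np.round(a,2))
up=R.inv().apply([0,0,1]);print("up in tool",up)
p2=p+[0,0,120];leg(p2,R,A,B)
```

```text
0.0 z [ 0.43 -0.1  -0.9 ] m [ 0.97 -0.22 -0.06] j [-0.31  1.03 -0.82]
0.17 z [ 0.35  0.06 -0.93] m [ 0.87 -0.43 -0.23] j [-0.04  1.03 -0.75]
0.33 z [ 0.31  0.23 -0.92] m [ 0.7  -0.56 -0.44] j [ 0.23  1.05 -0.67]
0.5 z [ 0.33  0.4  -0.86] m [ 0.5  -0.57 -0.65] j [ 0.48  1.09 -0.54]
0.67 z [ 0.39  0.53 -0.75] m [ 0.3  -0.46 -0.83] j [ 0.7   1.12 -0.37]
0.83 z [ 0.49  0.6  -0.63] m [ 0.12 -0.26 -0.96] j [ 0.9   1.11 -0.16]
1.0 z [ 0.61  0.61 -0.5 ] m [ 0. -0. -1.] j [1.07 1.06 0.09]
up in tool [-4.44202687e-01 -8.52776694e-04 -8.95925915e-01]
shift mm [-147.5 -152.4  102. ] | 235 turn [-37.65  48.9  124.49] | 138.9 shift after turn [-39.  231.5 -16. ]
```

send_rows:
  plan:
    - [[0, 0, 0], [-0.0178, 0, -0.0358], -1]
    - [[0, 0, 0], [-0.0178, 0, -0.0358], -1]
    - [[0, 0, 0], [-0.0178, 0, -0.0358], -1]
    - [[-2.21, 2.88, 7.32], [0, 0, 0], -1]
    - [[-2.21, 2.88, 7.32], [0, 0, 0], -1]

```text
clock: 14.2
tcp_pos: [444.3, 147.7, 268.6]
ee_rot: [0.222, 0.956, 0.049, 0.184]
ft_force: [0.1, 0.7, -1.3]
opening: 0.263
gripper_force: 40.0
```

send_rows:
  plan:
    - [[-2.21, 2.88, 7.32], [0, 0, 0], -1]
    - [[-2.21, 2.88, 7.32], [0, 0, 0], -1]
    - [[-2.21, 2.88, 7.32], [0, 0, 0], -1]
    - [[-2.21, 2.88, 7.32], [0, 0, 0], -1]
    - [[-2.21, 2.88, 7.32], [0, 0, 0], -1]

```text
clock: 14.7
tcp_pos: [444.4, 147.0, 267.2]
ee_rot: [0.485, 0.844, 0.22, 0.06]
ft_force: [0.1, 0.8, -1.0]
opening: 0.262
gripper_force: 40.0
```

send_rows:
  plan:
    - [[-2.21, 2.88, 7.32], [0, 0, 0], -1]
    - [[-2.21, 2.88, 7.32], [0, 0, 0], -1]
    - [[-2.21, 2.88, 7.32], [0, 0, 0], -1]
    - [[-2.21, 2.88, 7.32], [0, 0, 0], -1]
    - [[-2.21, 2.88, 7.32], [0, 0, 0], -1]

```text
clock: 15.2
tcp_pos: [444.4, 146.8, 267.1]
ee_rot: [0.686, 0.626, 0.364, -0.071]
ft_force: [0.0, 0.5, -1.5]
opening: 0.265
gripper_force: 40.0
```

send_rows:
  plan:
    - [[-2.21, 2.88, 7.32], [0, 0, 0], -1]
    - [[-2.21, 2.88, 7.32], [0, 0, 0], -1]
    - [[-2.21, 2.88, 7.32], [0, 0, 0], -1]
    - [[-2.21, 2.88, 7.32], [0, 0, 0], -1]
    - [[-2.21, 2.88, 7.32], [0, 0, 0], -1]

```text
clock: 15.7
tcp_pos: [460.4, 144.8, 265.4]
ee_rot: [0.8, 0.332, 0.459, -0.197]
ft_force: [0.5, 1.0, -0.9]
opening: 0.266
gripper_force: 40.0
```

Run:
```python
from cyl import *
s,p,R=here(); print(p,s["joints"],s["opening"]*93,s["gripper_force"])
A,B,_=place((535.2,-90.9),0,45,97+110,up=8.5);print(A)
leg(p,R,A,B)
```

```text
[460.440324   144.76796929 265.42364055] [-0.2137536  -0.829531    2.32817113  0.94202272  1.13535474  0.38156886] 24.759129399479487 39.99574472894892
[583.16718184 -40.51415592 242.25      ]
shift mm [-41.  217.7 -28.9] | 223 turn [-0.6   0.1  -0.32] | 0.7 shift after turn [-42.2 217.8 -26.7]
```

send_rows:
  plan:
    - [[-0.6, 0.1, -0.3], [0, 0, 0], -1]
    - [[0, 0, 0], [-0.007, 0.0363, -0.0045], -1]
    - [[0, 0, 0], [-0.007, 0.0363, -0.0045], -1]
    - [[0, 0, 0], [-0.007, 0.0363, -0.0045], -1]
    - [[0, 0, 0], [-0.007, 0.0363, -0.0045], -1]

```text
clock: 16.2
tcp_pos: [545.5, 20.3, 251.9]
ee_rot: [0.798, 0.337, 0.462, -0.189]
ft_force: [-0.5, 0.3, -0.5]
opening: 0.264
gripper_force: 40.0
```

send_rows:
  plan:
    - [[0, 0, 0], [-0.007, 0.0363, -0.0045], -1]
    - [[0, 0, 0], [-0.007, 0.0363, -0.0045], -1]
    - [[0, 0, 0], [0, 0, 0], -1]
    - [[0, 0, 0], [0, 0, 0], -1]
    - [[0, 0, 0], [0, 0, 0], -1]

```text
clock: 16.7
tcp_pos: [585.7, -39.2, 244.7]
ee_rot: [0.799, 0.336, 0.461, -0.19]
ft_force: [-0.1, -0.1, 0.1]
opening: 0.266
gripper_force: 40.0
```

Run:
```python
from cyl import *
s,p,R=here(); print(p,s["joints"],s["opening"]*93,s["gripper_force"])
A,B,_=place((535.2,-90.9),0,45,97+110,up=8.5);print(A)
leg(p,R,A,B)
# cylinder axis in world from tool
z=R.apply([0,0,1]);g=p-(8-8.5)*z;m=-R.apply([np.cos(np.pi/6),0,-.5]);print(g,m)
pt=np.array([583.47,-40.2,96]); M=lambda f:np.r_[proj(f,[g+m*k for k in(-40,0,40,80,110)]),proj(f,[pt])]
t=grab("top","top5.pkl");c=grab("scene","scene5.pkl");a=crop(t,250,150,65,75,6,marks=M(t));b=crop(c,235,135,65,100,6,marks=M(c));print(M(t)[-2:],M(c)[-2:])
o=np.zeros((600,780,3),np.uint8);o[:450,:390]=a;o[:,390:]=b;cv2.imwrite("pics/g5.png",o)
```

```text
[585.68327918 -39.20299668 244.67051487] [-0.54587162 -0.29860021  2.04095514  1.07043577  1.28209155 -0.04055665] 24.74075094519762 39.99997795326635
[583.16718184 -40.51415592 242.25      ]
shift mm [-3.4 -0.9 -1.1] | 4 turn [-0.19  0.11  0.51] | 0.6 shift after turn [-3.4 -0.9 -1.1]
[585.98794321 -38.8960052  244.41964426] [ 0.0028586  -0.00565644 -0.99997992]
[[276.36659826 189.61615103]
 [276.72148544 193.14523275]] [[281.14979844 206.61728314]
 [281.08010989 217.87438734]]
```

View pics/g5.png

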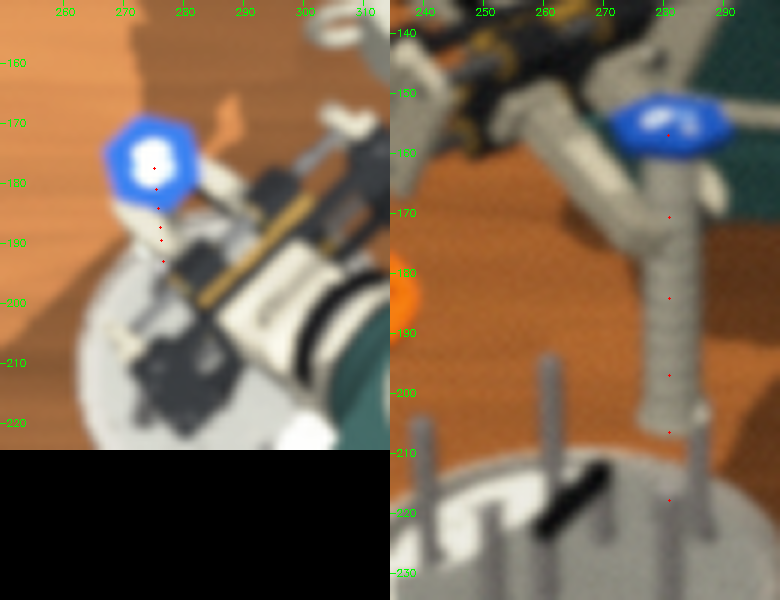

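send_rows:
  plan:
    - [[-0.2, 0.1, 0.5], [0, 0, 0], -1]
    - [[0, 0, 0], [-0.0014, -0.0009, -0.0023], -1]
    - [[0, 0, 0], [-0.013, 0, 0.0075], -1]
    - [[0, 0, 0], [-0.013, 0, 0.0075], -1]
    - [[0, 0, 0], [0, 0, 0], -1]

```text
clock: 17.3
tcp_pos: [582.7, -40.8, 210.8]
ee_rot: [0.801, 0.329, 0.461, -0.193]
ft_force: [1.0, -0.3, 0.3]
opening: 0.262
gripper_force: 40.0
```

```bash
cat > chk.py <<'E'
from cyl import *
import sys
k=int(sys.argv[1]);up=float(sys.argv[2]);psi=float(sys.argv[3]) if len(sys.argv)>3 else 45
s,p,R=here();z=R.apply([0,0,1]);g=p-(8-up)*z;m=-R.apply([np.cos(np.pi/6),0,-.5])
A,B,_=place((535.2,-90.9),k,psi,97,up=up);T=A-(8-up)*B.apply([0,0,1])
d=T-g;d[2]=0
print("axis pt",np.round(g,1),"m",np.round(m,3),"lateral err world",np.round(d,1),"tool shift",np.round(R.inv().apply(d),1),"turn",np.round((R.inv()*B).as_rotvec(degrees=True),2),"F",np.round(s["ft_force"],1),np.round(s["moment"],2),"joints",np.round(s["joints"],2),"clk",s["clock"])
E
python3 chk.py 0 8.5
```

```text
axis pt [583.  -40.5 210.6] m [-0.005  0.003 -1.   ] lateral err world [0.5 0.3 0. ] tool shift [0.3 0.1 0.5] turn [-0.05  0.07 -0.32] F [ 1.  -0.3  0.3] [-0.4  0.4 -0. ] joints [-0.55 -0.28  2.08  1.09  1.26 -0.09] clk 17.3
```

send_rows:
  plan:
    - [[0, 0, 0], [-0.0087, 0, 0.005], -1]
    - [[0, 0, 0], [-0.0087, 0, 0.005], -1]
    - [[0, 0, 0], [-0.0087, 0, 0.005], -1]
    - [[0, 0, 0], [0, 0, 0], -1]
    - [[0, 0, 0], [0, 0, 0], -1]

```text
clock: 17.8
tcp_pos: [583.4, -41.2, 184.0]
ee_rot: [0.801, 0.33, 0.462, -0.192]
ft_force: [-0.0, 0.8, -0.5]
opening: 0.263
gripper_force: 40.0
```

```bash
python3 chk.py 0 8.5
```

```text
axis pt [583.8 -40.9 183.7] m [-0.001  0.002 -1.   ] lateral err world [-0.3  0.7  0. ] tool shift [ 0.1 -0.7  0.2] turn [ 0.05 -0.02 -0.17] F [-0.   0.8 -0.5] [-0.36  0.49 -0.01] joints [-0.55 -0.25  2.1   1.11  1.23 -0.14] clk 17.8
```

send_rows:
  plan:
    - [[0, 0, 0], [-0.0087, 0, 0.005], -1]
    - [[0, 0, 0], [-0.0087, 0, 0.005], -1]
    - [[0, 0, 0], [-0.0087, 0, 0.005], -1]
    - [[0, 0, 0], [-0.0087, 0, 0.005], -1]
    - [[0, 0, 0], [0, 0, 0], -1]

```text
clock: 18.3
tcp_pos: [582.8, -41.0, 142.0]
ee_rot: [0.801, 0.33, 0.461, -0.192]
ft_force: [-0.3, 0.4, -0.4]
opening: 0.265
gripper_force: 40.0
```

send_rows:
  plan:
    - [[0, 0, 0], [-0.0026, 0, 0.0015], -1]
    - [[0, 0, 0], [-0.0026, 0, 0.0015], -1]
    - [[0, 0, 0], [-0.0026, 0, 0.0015], -1]
    - [[0, 0, 0], [0, 0, 0], -1]
    - [[0, 0, 0], [0, 0, 0], -1]

```text
clock: 18.8
tcp_pos: [583.3, -41.2, 135.1]
ee_rot: [0.801, 0.33, 0.462, -0.192]
ft_force: [-0.1, -0.6, -1.0]
opening: 0.263
gripper_force: 40.0
```

```bash
python3 chk.py 0 8.5
```

```text
axis pt [583.7 -40.9 134.9] m [-0.001  0.001 -1.   ] lateral err world [-0.2  0.7  0. ] tool shift [ 0.2 -0.6  0.3] turn [ 0.06 -0.02 -0.14] F [-0.1 -0.6 -1. ] [-0.45  0.47 -0.03] joints [-0.55 -0.18  2.14  1.14  1.19 -0.24] clk 18.8
```

send_rows:
  plan:
    - [[0, 0, 0], [-0.0017, 0, 0.001], -1]
    - [[0, 0, 0], [-0.0017, 0, 0.001], -1]
    - [[0, 0, 0], [-0.0017, 0, 0.001], -1]
    - [[0, 0, 0], [0, 0, 0], -1]
    - [[0, 0, 0], [0, 0, 0], -1]

```text
clock: 19.3
tcp_pos: [583.3, -41.1, 129.0]
ee_rot: [0.801, 0.33, 0.462, -0.192]
ft_force: [-0.6, 0.1, -0.7]
opening: 0.262
gripper_force: 40.0
```

send_rows:
  plan:
    - [[0, 0, 0], [-0.0017, 0, 0.001], -1]
    - [[0, 0, 0], [-0.0017, 0, 0.001], -1]
    - [[0, 0, 0], [0, 0, 0], -1]
    - [[0, 0, 0], [0, 0, 0], -1]
    - [[0, 0, 0], [0, 0, 0], -1]

```text
clock: 19.8
tcp_pos: [583.7, -41.1, 126.0]
ee_rot: [0.8, 0.33, 0.463, -0.192]
ft_force: [-2.3, 0.6, 5.8]
opening: 0.265
gripper_force: 40.0
```

send_rows:
  plan:
    - [[0, 0, 0], [0, 0, 0], -0.1]
    - [[0, 0, 0], [0, 0, 0], -0.1]
    - [[0, 0, 0], [0, 0, 0], -0.1]
    - [[0, 0, 0], [0, 0, -0.02], -0.1]
    - [[0, 0, 0], [0, 0, -0.04], -0.1]

```text
clock: 20.3
tcp_pos: [545.9, -76.8, 154.0]
ee_rot: [0.801, 0.33, 0.461, -0.193]
ft_force: [0.2, -0.1, -0.4]
opening: 0.45
gripper_force: 0.0
```

send_rows:
  plan:
    - [[0, 0, 0], [0, 0, -0.05], 0.1]
    - [[0, 0, 0], [0, 0, -0.04], 0.3]
    - [[0, 0, 0], [0.0347, 0, -0.02], 0.3]
    - [[0, 0, 0], [0.0347, 0, -0.02], 0.3]
    - [[0, 0, 0], [0, 0, 0], 0.3]

```text
clock: 20.8
tcp_pos: [492.0, -133.8, 285.6]
ee_rot: [0.8, 0.331, 0.463, -0.189]
ft_force: [0.2, -0.7, -1.2]
opening: 0.649
gripper_force: 0.0
```

Run:
```python
from cyl import *
s,p,R=here(); print(p,s["joints"],s["opening"]*93)
f=grab("top","top6.pkl");g=grab("scene","scene6.pkl")
for c,u,lo,hi,fs,fl,k in cyls(f): print(np.round(c,1),round(np.degrees(np.arctan2(u[1],u[0])),1),np.round([lo,hi,hi-lo,fs,fl],1),k)
cv2.imwrite("pics/g6.png",crop(g,200,130,200,130,4))
```

```text
[ 492.02308727 -133.84808236  285.58528413] [-0.84136197 -0.38111643  2.03607292  1.04584909  1.57183113 -0.10411264] 60.3949812291031
[504.4 235.4] -8.5 [-69.7  70.4 140.2 -75.6  -0. ] 17
[571.3 335.9] -4.7 [-71.2  70.7 141.9 -76.9   2.1] 20
[515.5 438.5] -12.4 [-77.2  72.8 150.  -74.2  -0. ] 24
```

View pics/g6.png

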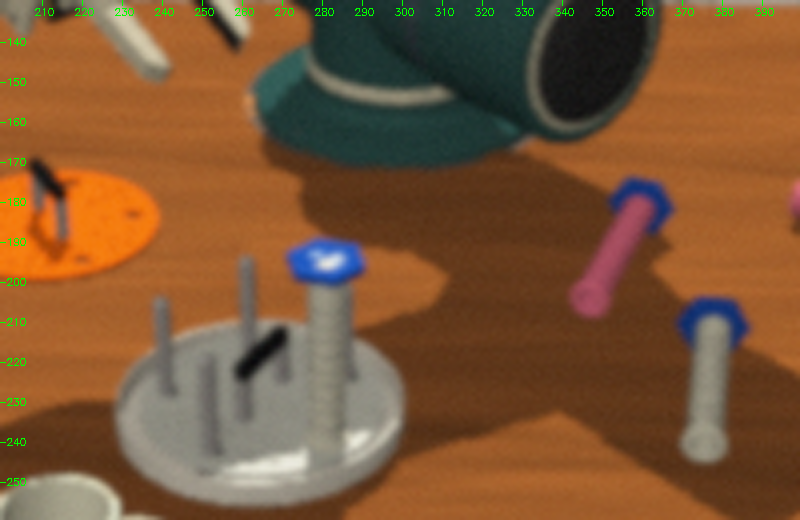

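Cylinder one hangs on the front-right peg, foot up, with its mouth down near (281,243). On to the second cylinder.

```bash
cat > pre.py <<'E'
from cyl import *
import sys
c=(float(sys.argv[1]),float(sys.argv[2]));az=float(sys.argv[3]);b=float(sys.argv[4]) if len(sys.argv)>4 else 120
s,p,R=here(); P,Q,z=grasp(c,az,back=44); print("at",np.round(p,1),"joints",np.round(s["joints"],2),"P",np.round(P,1),"grip",s["opening"]*93,s["gripper_force"]); leg(p,R,P-b*z,Q)
E
python3 pre.py 504.4 235.4 -8.5
python3 - <<'E'
from cyl import *
s,p,R=here();leg(p,R,[520,60,285],R)
E
```

```text
at [ 491.5 -133.1  280.6] joints [-0.84 -0.38  2.04  1.04  1.57 -0.11] P [462.7 241.6  18.3] grip 60.3387919644814 0.0
shift mm [ -28.1 -328.8  261.1] | 421 turn [  38.64  -46.19 -128.4 ] | 141.8 shift after turn [192.1 366.3  77.3]
shift mm [  82.  -116.8  133.2] | 195 turn [0. 0. 0.] | 0.0 shift after turn [  82.  -116.8  133.2]
```

send_rows:
  plan:
    - [[0, 0, 0], [0.0164, -0.0234, 0.0266], 0.3]
    - [[0, 0, 0], [0.0164, -0.0234, 0.0266], 0.3]
    - [[0, 0, 0], [0.0164, -0.0234, 0.0266], 0.3]
    - [[0, 0, 0], [0.0164, -0.0234, 0.0266], 0.3]
    - [[0, 0, 0], [0.0164, -0.0234, 0.0266], 0.3]

```text
clock: 21.4
tcp_pos: [519.3, 61.7, 283.2]
ee_rot: [0.801, 0.33, 0.461, -0.192]
ft_force: [1.3, -0.1, 0.1]
opening: 0.65
gripper_force: 0.0
```

send_rows:
  plan:
    - [[2.27, -2.72, -7.55], [0, 0, 0], 0.3]
    - [[2.27, -2.72, -7.55], [0, 0, 0], 0.3]
    - [[2.27, -2.72, -7.55], [0, 0, 0], 0.3]
    - [[2.27, -2.72, -7.55], [0, 0, 0], 0.3]
    - [[2.27, -2.72, -7.55], [0, 0, 0], 0.3]

```text
clock: 21.9
tcp_pos: [519.5, 60.2, 282.9]
ee_rot: [0.676, 0.636, 0.367, -0.07]
ft_force: [0.0, 0.1, 0.4]
opening: 0.649
gripper_force: 0.0
```

send_rows:
  plan:
    - [[2.27, -2.72, -7.55], [0, 0, 0], 0.3]
    - [[2.27, -2.72, -7.55], [0, 0, 0], 0.3]
    - [[2.27, -2.72, -7.55], [0, 0, 0], 0.3]
    - [[2.27, -2.72, -7.55], [0, 0, 0], 0.3]
    - [[2.27, -2.72, -7.55], [0, 0, 0], 0.3]

```text
clock: 22.4
tcp_pos: [519.5, 60.2, 283.0]
ee_rot: [0.462, 0.855, 0.225, 0.062]
ft_force: [0.2, -0.2, -0.8]
opening: 0.647
gripper_force: 0.0
```

send_rows:
  plan:
    - [[2.27, -2.72, -7.55], [0, 0, 0], 0.3]
    - [[2.27, -2.72, -7.55], [0, 0, 0], 0.3]
    - [[2.27, -2.72, -7.55], [0, 0, 0], 0.3]
    - [[2.27, -2.72, -7.55], [0, 0, 0], 0.3]
    - [[2.27, -2.72, -7.55], [0, 0, 0], 0.3]

```text
clock: 22.9
tcp_pos: [519.5, 60.3, 283.1]
ee_rot: [0.188, 0.963, 0.053, 0.185]
ft_force: [0.0, 0.0, 0.4]
opening: 0.65
gripper_force: 0.0
```

send_rows:
  plan:
    - [[2.27, -2.72, -7.55], [0, 0, 0], 0.3]
    - [[2.27, -2.72, -7.55], [0, 0, 0], 0.3]
    - [[0, 0, 0], [0, 0, 0], 0.3]
    - [[0, 0, 0], [0, 0, 0], 0.3]

```text
clock: 23.3
tcp_pos: [519.3, 60.7, 283.7]
ee_rot: [0.074, 0.971, -0.016, 0.227]
ft_force: [-0.2, 0.0, 1.2]
opening: 0.65
gripper_force: 0.0
```

```bash
python3 - <<'E'
from cyl import *
f=grab("top","top7.pkl")
for c,u,lo,hi,fs,fl,k in cyls(f): print(np.round(c,1),round(np.degrees(np.arctan2(u[1],u[0])),1),np.round([lo,hi,hi-lo,fs,fl],1),k)
E
python3 pre.py 504.4 235.4 -8.5
```

```text
[566.  336.4] -4.7 [-81.4  75.6 156.9 -71.5   0.6] 27
[514.  438.6] -12.3 [-80.4  74.3 154.7 -73.    0.7] 26
at [519.5  60.3 284.1] joints [ 0.14 -0.52  1.94 -0.13  1.27 -1.27] P [462.7 241.6  18.3] grip 60.223225995225675 0.0
shift mm [193.4 170.   81.6] | 270 turn [ 0.09 -0.17 -0.26] | 0.3 shift after turn [192.8 171.   80.8]
```

send_rows:
  plan:
    - [[0, 0, 0], [0.0276, 0.0244, 0.0116], 0.3]
    - [[0, 0, 0], [0.0276, 0.0244, 0.0116], 0.3]
    - [[0, 0, 0], [0.0276, 0.0244, 0.0116], 0.3]
    - [[0, 0, 0], [0.0276, 0.0244, 0.0116], 0.3]
    - [[0, 0, 0], [0.0276, 0.0244, 0.0116], 0.3]

```text
clock: 23.85
tcp_pos: [440.6, 195.9, 170.6]
ee_rot: [0.075, 0.971, -0.016, 0.228]
ft_force: [0.6, 0.1, -0.7]
opening: 0.647
gripper_force: 0.0
```

send_rows:
  plan:
    - [[0, 0, 0], [0.0276, 0.0244, 0.0116], 0.3]
    - [[0, 0, 0], [0.0276, 0.0244, 0.0116], 0.3]
    - [[0, 0, 0], [0, 0, 0.03], 0.3]
    - [[0, 0, 0], [0, 0, 0], 0.3]
    - [[0, 0, 0], [0, 0, 0], 0.3]

```text
clock: 24.35
tcp_pos: [423.2, 247.0, 99.7]
ee_rot: [0.074, 0.971, -0.017, 0.228]
ft_force: [0.0, 0.5, 0.2]
opening: 0.651
gripper_force: 0.0
```

```bash
python3 pre.py 504.4 235.4 -8.5 0
python3 - <<'E'
from cyl import *
f=grab("top","top8.pkl")
for c,u,lo,hi,fs,fl,k in cyls(f): print(np.round(c,1),round(np.degrees(np.arctan2(u[1],u[0])),1),np.round([lo,hi,hi-lo,fs,fl],1),k)
# compare mouth region with earlier frames
a=pickle.load(open("top6.pkl","rb"));b=pickle.load(open("scene6.pkl","rb"));g=grab("scene","scene8.pkl")
for n,o,q in(("top",a,f),("scene",b,g)):
    u,v=np.round(proj(q,[504.4+60,235.4-9,17])[0]).astype(int); d=np.abs(o["pixels"][v-6:v+7,u-6:u+7].astype(int)-q["pixels"][v-6:v+7,u-6:u+7]).mean(); print(n,u,v,d)
E
```

```text
at [423.2 247.   99.7] joints [ 0.67 -0.45  2.2  -0.37  1.09 -0.63] P [462.7 241.6  18.3] grip 60.50924071707196 0.0
shift mm [ 0.4  0.7 90.6] | 91 turn [-0.06 -0.12 -0.22] | 0.3 shift after turn [ 0.6  0.6 90.6]
[508.4 235. ] nan [nan nan nan nan nan] 0
[565.4 336.5] -5.1 [-80.4  76.3 156.7 -71.7  -0.3] 20
[515.5 438.4] -12.4 [-77.3  72.7 150.  -74.6   0.5] 26
top 206 203 5.420118343195266
scene 376 239 2.09861932938856cyl.py:12: RuntimeWarning: Mean of empty slice.
  fb=B[near].mean(0); u=u*np.sign((c-fb)@u)
  ret = um.true_divide(
```

send_rows:
  plan:
    - [[0, 0, 0], [0.0006, 0.0006, 0.03], 0.3]
    - [[0, 0, 0], [0, 0, 0.03], 0.3]
    - [[0, 0, 0], [0, 0, 0.02], 0.3]
    - [[0, 0, 0], [0, 0, 0.01], 0.3]
    - [[0, 0, 0], [0, 0, 0], 0.3]

```text
clock: 24.95
tcp_pos: [462.7, 241.8, 18.7]
ee_rot: [0.074, 0.971, -0.017, 0.228]
ft_force: [-0.5, 0.5, 0.7]
opening: 0.65
gripper_force: 0.0
```

```bash
python3 pre.py 504.4 235.4 -8.5 0
```

```text
at [462.7 241.8  18.7] joints [ 0.6  -0.28  2.22 -0.4   0.89 -0.61] P [462.7 241.6  18.3] grip 60.48677510855927 0.0
shift mm [ 0.1 -0.2  0.4] | 0 turn [-0.03 -0.06 -0.16] | 0.2 shift after turn [ 0.1 -0.2  0.4]
```

send_rows:
  plan:
    - [[0, 0, 0], [0, 0, 0], -1]
    - [[0, 0, 0], [0, 0, 0], -1]
    - [[0, 0, 0], [0, 0, 0], -1]
    - [[0, 0, 0], [0, 0, 0], -1]
    - [[0, 0, 0], [0, 0, 0], -1]

```text
clock: 25.45
tcp_pos: [462.3, 242.6, 19.0]
ee_rot: [0.073, 0.971, -0.016, 0.229]
ft_force: [-0.2, -1.0, 0.6]
opening: 0.269
gripper_force: 0.4
```

send_rows:
  plan:
    - [[0, 0, 0], [0, 0, 0], -1]
    - [[0, 0, 0], [0, 0, 0], -1]
    - [[0, 0, 0], [-0.009, 0, -0.018], -1]
    - [[0, 0, 0], [-0.02, 0, -0.0403], -1]
    - [[0, 0, 0], [-0.02, 0, -0.0403], -1]

```text
clock: 25.95
tcp_pos: [461.5, 241.9, 129.2]
ee_rot: [0.073, 0.971, -0.017, 0.227]
ft_force: [0.9, 0.3, -0.4]
opening: 0.261
gripper_force: 40.0
```

send_rows:
  plan:
    - [[0, 0, 0], [-0.02, 0, -0.0403], -1]
    - [[0, 0, 0], [-0.02, 0, -0.0403], -1]
    - [[0, 0, 0], [-0.02, 0, -0.0403], -1]
    - [[0, 0, 0], [0, 0, 0], -1]
    - [[0, 0, 0], [0, 0, 0], -1]

```text
clock: 26.45
tcp_pos: [462.1, 242.3, 264.0]
ee_rot: [0.073, 0.971, -0.016, 0.229]
ft_force: [-0.1, -0.9, -1.6]
opening: 0.262
gripper_force: 40.0
```

```bash
cat > toplace.py <<'E'
from cyl import *
import sys
k=int(sys.argv[1]);up=float(sys.argv[2]);h=float(sys.argv[3])
s,p,R=here(); A,B,_=place((535.2,-90.9),k,45,h,up=up); print("at",np.round(p,1),"to",np.round(A,1),"joints",np.round(s["joints"],2),"grip",s["opening"]*93,s["gripper_force"]); leg(p,R,A,B)
E
python3 toplace.py 4 4.4 207
```

```text
at [462.1 242.3 264. ] to [ 600.5 -118.9  240.2] joints [ 0.6  -0.46  1.94 -0.32  1.32 -0.79] grip 24.37831522735476 39.99592526815832
shift mm [-160.3 -336.6  105.8] | 388 turn [-38.52  46.2  128.2 ] | 141.6 shift after turn [ -99.4  353.3 -124.5]
```

send_rows:
  plan:
    - [[0, 0, 0], [-0.0133, -0.028, 0.0087], -1]
    - [[0, 0, 0], [-0.0133, -0.028, 0.0087], -1]
    - [[0, 0, 0], [-0.0133, -0.028, 0.0087], -1]
    - [[0, 0, 0], [-0.02, 0, -0.0403], -1]
    - [[-2.27, 2.72, 7.54], [0, 0, 0], -1]

```text
clock: 26.95
tcp_pos: [496.6, 151.7, 305.5]
ee_rot: [0.133, 0.969, 0.02, 0.208]
ft_force: [-0.4, 0.6, -0.8]
opening: 0.267
gripper_force: 40.0
```

send_rows:
  plan:
    - [[-2.27, 2.72, 7.54], [0, 0, 0], -1]
    - [[-2.27, 2.72, 7.54], [0, 0, 0], -1]
    - [[-2.27, 2.72, 7.54], [0, 0, 0], -1]
    - [[-2.27, 2.72, 7.54], [0, 0, 0], -1]
    - [[-2.27, 2.72, 7.54], [0, 0, 0], -1]

```text
clock: 27.45
tcp_pos: [496.2, 151.9, 300.9]
ee_rot: [0.416, 0.884, 0.195, 0.085]
ft_force: [-0.6, 0.9, -0.9]
opening: 0.264
gripper_force: 40.0
```

send_rows:
  plan:
    - [[-2.27, 2.72, 7.54], [0, 0, 0], -1]
    - [[-2.27, 2.72, 7.54], [0, 0, 0], -1]
    - [[-2.27, 2.72, 7.54], [0, 0, 0], -1]
    - [[-2.27, 2.72, 7.54], [0, 0, 0], -1]
    - [[-2.27, 2.72, 7.54], [0, 0, 0], -1]

```text
clock: 27.95
tcp_pos: [496.2, 151.8, 300.7]
ee_rot: [0.642, 0.684, 0.343, -0.045]
ft_force: [-0.6, -0.2, -0.1]
opening: 0.264
gripper_force: 40.0
```

send_rows:
  plan:
    - [[-2.27, 2.72, 7.54], [0, 0, 0], -1]
    - [[-2.27, 2.72, 7.54], [0, 0, 0], -1]
    - [[-2.27, 2.72, 7.54], [0, 0, 0], -1]
    - [[-2.27, 2.72, 7.54], [0, 0, 0], -1]
    - [[-2.27, 2.72, 7.54], [0, 0, 0], -1]

```text
clock: 28.45
tcp_pos: [496.2, 151.6, 300.4]
ee_rot: [0.785, 0.393, 0.447, -0.17]
ft_force: [-0.5, -0.2, -1.8]
opening: 0.264
gripper_force: 40.0
```

send_rows:
  plan:
    - [[-2.27, 2.72, 7.54], [0, 0, 0], -1]
    - [[0, 0, 0], [0, 0, 0], -1]
    - [[0, 0, 0], [0, 0, 0], -1]

```text
clock: 28.75
tcp_pos: [496.0, 152.0, 301.8]
ee_rot: [0.8, 0.333, 0.461, -0.191]
ft_force: [1.2, 0.1, -0.4]
opening: 0.268
gripper_force: 40.0
```

```bash
python3 toplace.py 4 4.4 270
```

```text
at [496.  152.  301.8] to [ 600.5 -118.9  303.2] joints [-0.16 -0.73  2.22  0.92  1.09  0.42] grip 24.90011826551372 39.99613180523738
shift mm [ -58.6  265.2 -102.9] | 290 turn [-0.08  0.12  0.17] | 0.2 shift after turn [ -57.6  265.5 -102.6]
```

send_rows:
  plan:
    - [[0, 0, 0], [-0.0082, 0.0379, -0.0147], -1]
    - [[0, 0, 0], [-0.0082, 0.0379, -0.0147], -1]
    - [[0, 0, 0], [-0.0082, 0.0379, -0.0147], -1]
    - [[0, 0, 0], [-0.0082, 0.0379, -0.0147], -1]
    - [[0, 0, 0], [-0.0082, 0.0379, -0.0147], -1]

```text
clock: 29.25
tcp_pos: [571.4, -43.6, 303.8]
ee_rot: [0.8, 0.333, 0.462, -0.191]
ft_force: [0.0, 0.1, 0.4]
opening: 0.262
gripper_force: 40.0
```

send_rows:
  plan:
    - [[0, 0, 0], [-0.0082, 0.0379, -0.0147], -1]
    - [[0, 0, 0], [-0.0082, 0.0379, -0.0147], -1]
    - [[0, 0, 0], [0, 0, 0], -1]
    - [[0, 0, 0], [0, 0, 0], -1]
    - [[0, 0, 0], [0, 0, 0], -1]

```text
clock: 29.75
tcp_pos: [600.5, -118.3, 304.5]
ee_rot: [0.8, 0.332, 0.462, -0.192]
ft_force: [0.3, 0.2, -0.2]
opening: 0.26
gripper_force: 40.0
```

```bash
python3 chk.py 4 4.4
```

```text
axis pt [ 598.3 -120.5  306.3] m [ 0.    -0.001 -1.   ] lateral err world [-0.  -0.7  0. ] tool shift [-0.2  0.5 -0.4] turn [-0.08  0.02  0.08] F [ 0.3  0.2 -0.2] [-0.4   0.45  0.01] joints [-0.66 -0.21  1.87  1.05  1.42 -0.02] clk 29.75
```

send_rows:
  plan:
    - [[0, 0, 0], [-0.0262, 0.0005, 0.0146], -1]
    - [[0, 0, 0], [-0.026, 0, 0.015], -1]
    - [[0, 0, 0], [-0.026, 0, 0.015], -1]
    - [[0, 0, 0], [0, 0, 0], -1]
    - [[0, 0, 0], [0, 0, 0], -1]

```text
clock: 30.25
tcp_pos: [600.6, -118.8, 215.9]
ee_rot: [0.8, 0.332, 0.462, -0.192]
ft_force: [-0.1, 0.1, -0.1]
opening: 0.263
gripper_force: 40.0
```

```bash
python3 chk.py 4 4.4
```

```text
axis pt [ 598.4 -121.   217.7] m [ 0.001 -0.    -1.   ] lateral err world [-0.1 -0.2  0. ] tool shift [-0.1  0.  -0.2] turn [-0.06 -0.03  0.07] F [-0.1  0.1 -0.1] [-0.35  0.5  -0.06] joints [-0.66 -0.14  1.96  1.08  1.34 -0.16] clk 30.25
```

send_rows:
  plan:
    - [[0, 0, 0], [-0.0087, 0, 0.005], -1]
    - [[0, 0, 0], [-0.0087, 0, 0.005], -1]
    - [[0, 0, 0], [-0.0087, 0, 0.005], -1]
    - [[0, 0, 0], [0, 0, 0], -1]
    - [[0, 0, 0], [0, 0, 0], -1]

```text
clock: 30.75
tcp_pos: [600.6, -119.6, 184.5]
ee_rot: [0.8, 0.331, 0.462, -0.192]
ft_force: [-0.4, -0.1, -0.8]
opening: 0.262
gripper_force: 40.0
```

send_rows:
  plan:
    - [[0, 0, 0], [-0.0087, 0, 0.005], -1]
    - [[0, 0, 0], [-0.0087, 0, 0.005], -1]
    - [[0, 0, 0], [-0.0087, 0, 0.005], -1]
    - [[0, 0, 0], [-0.0087, 0, 0.005], -1]
    - [[0, 0, 0], [0, 0, 0], -1]

```text
clock: 31.25
tcp_pos: [600.1, -119.3, 142.5]
ee_rot: [0.8, 0.331, 0.461, -0.192]
ft_force: [-0.1, 0.5, -0.3]
opening: 0.263
gripper_force: 40.0
```

```bash
python3 chk.py 4 4.4
```

```text
axis pt [ 597.9 -121.5  144.3] m [-0.002  0.002 -1.   ] lateral err world [0.4 0.3 0. ] tool shift [0.3 0.1 0.5] turn [-0.09  0.02 -0.12] F [-0.1  0.5 -0.3] [-0.41  0.47 -0.03] joints [-0.66 -0.06  2.02  1.11  1.28 -0.28] clk 31.25
```

send_rows:
  plan:
    - [[0, 0, 0], [-0.0026, 0, 0.0015], -1]
    - [[0, 0, 0], [-0.0026, 0, 0.0015], -1]
    - [[0, 0, 0], [-0.0026, 0, 0.0015], -1]
    - [[0, 0, 0], [0, 0, 0], -1]
    - [[0, 0, 0], [0, 0, 0], -1]

```text
clock: 31.75
tcp_pos: [600.6, -119.6, 135.6]
ee_rot: [0.8, 0.331, 0.462, -0.191]
ft_force: [0.0, -0.5, -0.3]
opening: 0.264
gripper_force: 40.0
```

send_rows:
  plan:
    - [[0, 0, 0], [-0.0017, 0, 0.001], -1]
    - [[0, 0, 0], [-0.0017, 0, 0.001], -1]
    - [[0, 0, 0], [0, 0, 0], -1]
    - [[0, 0, 0], [0, 0, 0], -1]
    - [[0, 0, 0], [0, 0, 0], -1]

```text
clock: 32.25
tcp_pos: [601.0, -119.7, 133.0]
ee_rot: [0.799, 0.332, 0.463, -0.191]
ft_force: [-2.1, 0.6, 8.5]
opening: 0.262
gripper_force: 40.0
```

send_rows:
  plan:
    - [[0, 0, 0], [0, 0, 0], -0.1]
    - [[0, 0, 0], [0, 0, 0], -0.1]
    - [[0, 0, 0], [0, 0, 0], -0.1]
    - [[0, 0, 0], [0, 0, -0.02], -0.1]
    - [[0, 0, 0], [0, 0, -0.04], -0.1]

```text
clock: 32.75
tcp_pos: [563.3, -155.2, 160.4]
ee_rot: [0.8, 0.332, 0.461, -0.193]
ft_force: [-0.1, -1.5, 0.3]
opening: 0.451
gripper_force: 0.0
```

send_rows:
  plan:
    - [[0, 0, 0], [0, 0, -0.05], 0.1]
    - [[0, 0, 0], [0, 0, -0.04], 0.3]
    - [[0, 0, 0], [0.0347, 0, -0.02], 0.3]
    - [[0, 0, 0], [0.0347, 0, -0.02], 0.3]
    - [[0, 0, 0], [0, 0, 0], 0.3]

```text
clock: 33.25
tcp_pos: [509.2, -212.4, 292.1]
ee_rot: [0.799, 0.333, 0.463, -0.188]
ft_force: [0.2, 0.5, 0.2]
opening: 0.649
gripper_force: 0.0
```

Run:
```python
from cyl import *
s,p,R=here(); print(p,s["joints"],s["opening"]*93,s["clock"])
f=grab("top","top9.pkl");g=grab("scene","scene9.pkl")
for c,u,lo,hi,fs,fl,k in cyls(f): print(np.round(c,1),round(np.degrees(np.arctan2(u[1],u[0])),1),np.round([lo,hi,hi-lo,fs,fl],1),k)
leg(p,R,[520,60,290],R)
# blue feet over the stand in scene (expect z=172)
hsv=cv2.cvtColor(g["pixels"],cv2.COLOR_RGB2HSV);b=((hsv[...,0]>100)&(hsv[...,0]<130)&(hsv[...,1]>120)&(hsv[...,2]>80)).astype(np.uint8)
n,_,st,ce=cv2.connectedComponentsWithStats(b)
for i in range(1,n):
    if st[i,4]>60: print(ce[i],st[i,4],unproj(g,ce[i],169)[0][:2])
```

```text
[ 509.20840176 -212.37445493  292.09682856] [-0.91853494 -0.21345354  1.89446705  1.03583342  1.62617784 -0.16818776] 60.402565315252524 33.25
[566.4 336.5] -4.9 [-81.4  75.2 156.6 -71.9   0.3] 27
[513.  439.3] -12.8 [-79.7  75.4 155.2 -71.4   0.3] 23
shift mm [  99.4 -185.1  173.7] | 273 turn [0. 0. 0.] | 0.0 shift after turn [  99.4 -185.1  173.7]
[281.41071429 195.16964286] 112 [583.55403123 -38.62152658]
[250.75      197.6328125] 128 [ 598.8016474  -119.86540366]
[448.32894737 211.57894737] 76 [651.74145914 388.06232625]
[412.67948718 220.69230769] 78 [696.67350335 291.87226798]
[526.77706186 315.79768041] 3104 [1026.40864418  460.39325606]
```

send_rows:
  plan:
    - [[0, 0, 0], [0.0142, -0.0264, 0.0248], 0.3]
    - [[0, 0, 0], [0.0142, -0.0264, 0.0248], 0.3]
    - [[0, 0, 0], [0.0142, -0.0264, 0.0248], 0.3]
    - [[0, 0, 0], [0.0142, -0.0264, 0.0248], 0.3]
    - [[0, 0, 0], [0.0142, -0.0264, 0.0248], 0.3]

```text
clock: 33.85
tcp_pos: [516.1, -15.6, 284.2]
ee_rot: [0.8, 0.331, 0.461, -0.192]
ft_force: [1.2, 0.4, -0.3]
opening: 0.652
gripper_force: 0.0
```

send_rows:
  plan:
    - [[0, 0, 0], [0.0142, -0.0264, 0.0248], 0.3]
    - [[0, 0, 0], [0.0142, -0.0264, 0.0248], 0.3]
    - [[0, 0, 0], [0, 0, 0], 0.3]
    - [[0, 0, 0], [0, 0, 0], 0.3]

```text
clock: 34.25
tcp_pos: [519.0, 61.7, 284.6]
ee_rot: [0.8, 0.332, 0.461, -0.192]
ft_force: [-0.2, -0.5, 1.0]
opening: 0.646
gripper_force: 0.0
```

```bash
python3 pre.py 571.2 336.1 -4.8 100
```

```text
at [519.   61.7 284.6] joints [-0.4  -0.6   2.18  1.02  1.24  0.19] P [529.2 339.6  18.3] grip 60.080912245087546 0.0
shift mm [ -65.4 -222.8  240.6] | 334 turn [  39.51  -43.87 -131.56] | 144.2 shift after turn [130.6 277.8 132.5]
```

send_rows:
  plan:
    - [[2.32, -2.58, -7.74], [0, 0, 0], 0.3]
    - [[2.32, -2.58, -7.74], [0, 0, 0], 0.3]
    - [[2.32, -2.58, -7.74], [0, 0, 0], 0.3]
    - [[2.32, -2.58, -7.74], [0, 0, 0], 0.3]
    - [[2.32, -2.58, -7.74], [0, 0, 0], 0.3]

```text
clock: 34.75
tcp_pos: [519.8, 58.8, 284.6]
ee_rot: [0.668, 0.641, 0.372, -0.068]
ft_force: [-0.3, -0.9, -0.1]
opening: 0.649
gripper_force: 0.0
```

send_rows:
  plan:
    - [[2.32, -2.58, -7.74], [0, 0, 0], 0.3]
    - [[2.32, -2.58, -7.74], [0, 0, 0], 0.3]
    - [[2.32, -2.58, -7.74], [0, 0, 0], 0.3]
    - [[2.32, -2.58, -7.74], [0, 0, 0], 0.3]
    - [[2.32, -2.58, -7.74], [0, 0, 0], 0.3]

```text
clock: 35.25
tcp_pos: [519.9, 59.0, 284.7]
ee_rot: [0.445, 0.863, 0.232, 0.063]
ft_force: [-0.1, -0.8, -0.9]
opening: 0.649
gripper_force: 0.0
```

send_rows:
  plan:
    - [[2.32, -2.58, -7.74], [0, 0, 0], 0.3]
    - [[2.32, -2.58, -7.74], [0, 0, 0], 0.3]
    - [[2.32, -2.58, -7.74], [0, 0, 0], 0.3]
    - [[2.32, -2.58, -7.74], [0, 0, 0], 0.3]
    - [[2.32, -2.58, -7.74], [0, 0, 0], 0.3]

```text
clock: 35.75
tcp_pos: [519.9, 59.2, 284.8]
ee_rot: [0.162, 0.967, 0.06, 0.186]
ft_force: [-0.1, 0.6, 0.4]
opening: 0.651
gripper_force: 0.0
```

send_rows:
  plan:
    - [[2.32, -2.58, -7.74], [0, 0, 0], 0.3]
    - [[2.32, -2.58, -7.74], [0, 0, 0], 0.3]
    - [[0, 0, 0], [0.0163, 0.0347, 0.0166], 0.3]
    - [[0, 0, 0], [0.0163, 0.0347, 0.0166], 0.3]
    - [[0, 0, 0], [0.0163, 0.0347, 0.0166], 0.3]

```text
clock: 36.25
tcp_pos: [507.1, 165.9, 217.7]
ee_rot: [0.043, 0.972, -0.01, 0.229]
ft_force: [0.1, -0.9, 0.5]
opening: 0.649
gripper_force: 0.0
```

send_rows:
  plan:
    - [[0, 0, 0], [0.0163, 0.0347, 0.0166], 0.3]
    - [[0, 0, 0], [0.0163, 0.0347, 0.0166], 0.3]
    - [[0, 0, 0], [0.0163, 0.0347, 0.0166], 0.3]
    - [[0, 0, 0], [0.0163, 0.0347, 0.0166], 0.3]
    - [[0, 0, 0], [0.0163, 0.0347, 0.0166], 0.3]

```text
clock: 36.75
tcp_pos: [486.8, 342.1, 106.6]
ee_rot: [0.043, 0.972, -0.011, 0.229]
ft_force: [1.5, -0.1, 0.2]
opening: 0.65
gripper_force: 0.0
```

```bash
python3 - <<'E'
from cyl import *
g=grab("scene","scene10.pkl");f=grab("top");b=pickle.load(open("scene9.pkl","rb"));a=pickle.load(open("top9.pkl","rb"))
for n,o,q in(("top",a,f),("scene",b,g)):
    for X in([571+60,336-5,17],[515+65,438-13,17]):
        u,v=np.round(proj(q,X)[0]).astype(int); print(n,u,v,np.abs(o["pixels"][v-6:v+7,u-6:u+7].astype(int)-q["pixels"][v-6:v+7,u-6:u+7]).mean())
E
python3 pre.py 571.2 336.1 -4.8 0
```

```text
top 180 186 48.27810650887574
top 154 198 33.69033530571992
scene 417 254 27.315581854043394
scene 448 244 16.877712031558186
at [485.5 342.9 103.6] joints [ 0.73 -0.18  1.99 -0.39  1.04 -0.61] P [529.2 339.6  18.3] grip 60.655326154149 0.0
shift mm [-1.5  0.9 95.9] | 96 turn [-0.3  -0.21  0.04] | 0.4 shift after turn [-1.1  0.4 95.9]
```

Run:
```python
from cyl import *
g=pickle.load(open("scene10.pkl","rb"));f=grab("top","top10.pkl");s,p,R=here(); P,Q,z=grasp((571.2,336.1),-4.8,back=44)
m=-Q.apply([np.cos(np.pi/6),0,-.5]);k=P-4*z
M=lambda f:proj(f,[k-37*m,k,k+50*m,k+113*m])
cv2.imwrite("pics/g7.png",np.hstack([crop(f,125,160,65,90,6,marks=M(f)),crop(g,385,180,65,90,6,marks=M(g))]))
```

```text
(no output)
```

View pics/g7.png

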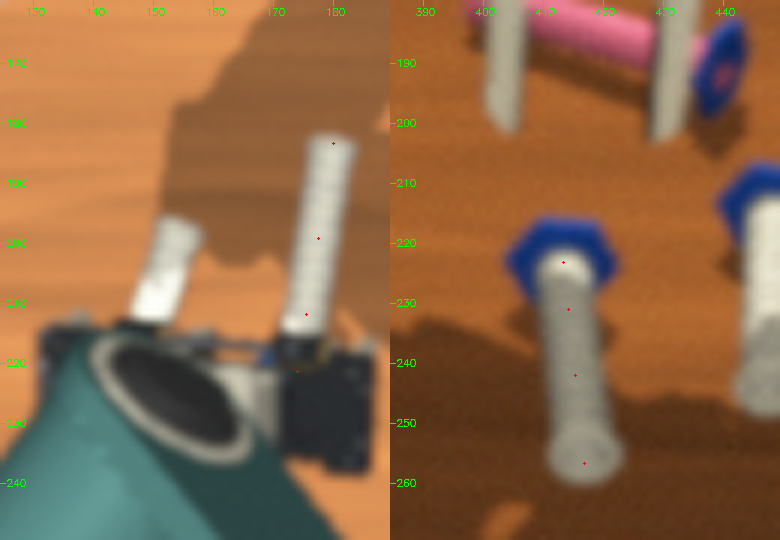

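Only shadows changed: the marks lie along the tube from its foot at about (413,223) to its mouth at (417,256) in the scene view. Going down.

send_rows:
  plan:
    - [[-0.3, -0.2, 0], [-0.001, 0.0005, 0.03], 0.3]
    - [[0, 0, 0], [0, 0, 0.03], 0.3]
    - [[0, 0, 0], [0, 0, 0.02], 0.3]
    - [[0, 0, 0], [0, 0, 0.014], 0.3]
    - [[0, 0, 0], [0, 0, 0], 0.3]

```text
clock: 37.4
tcp_pos: [530.2, 337.6, 23.9]
ee_rot: [0.042, 0.972, -0.008, 0.231]
ft_force: [0.5, 0.0, 0.9]
opening: 0.65
gripper_force: 0.0
```

```bash
python3 pre.py 571.2 336.1 -4.8 0
```

```text
at [530.2 337.6  23.9] joints [ 0.67 -0.03  1.99 -0.41  0.87 -0.6 ] P [529.2 339.6  18.3] grip 60.428443175711394 0.0
shift mm [3.6 2.  4.5] | 6 turn [ 0.11  0.21 -0.2 ] | 0.3 shift after turn [3.5 2.  4.5]
```

send_rows:
  plan:
    - [[0, 0, 0], [0.0035, 0.002, 0.004], 0.3]
    - [[0, 0, 0], [0, 0, 0], 0.3]
    - [[0, 0, 0], [0, 0, 0], -1]
    - [[0, 0, 0], [0, 0, 0], -1]
    - [[0, 0, 0], [0, 0, 0], -1]

```text
clock: 37.9
tcp_pos: [528.5, 341.8, 20.9]
ee_rot: [0.041, 0.972, -0.007, 0.232]
ft_force: [-0.4, 0.5, -0.5]
opening: 0.443
gripper_force: 0.0
```

send_rows:
  plan:
    - [[0, 0, 0], [0, 0, 0], -1]
    - [[0, 0, 0], [0, 0, 0], -1]
    - [[0, 0, 0], [0, 0, 0], -1]
    - [[0, 0, 0], [0, 0, 0], -1]
    - [[0, 0, 0], [0, 0, 0], -1]

```text
clock: 38.4
tcp_pos: [528.6, 341.6, 20.5]
ee_rot: [0.041, 0.972, -0.007, 0.232]
ft_force: [-1.3, -0.5, 2.1]
opening: 0.26
gripper_force: 40.0
```

```bash
python3 pre.py 571.2 336.1 -4.8 0
```

```text
at [528.6 341.6  20.5] joints [ 0.68 -0.02  1.99 -0.42  0.86 -0.58] P [529.2 339.6  18.3] grip 24.16675159108521 40.000473582185805
shift mm [ 0.3 -1.9  2.3] | 3 turn [ 0.27  0.33 -0.14] | 0.5 shift after turn [ 0.2 -1.9  2.3]
```

send_rows:
  plan:
    - [[0, 0, 0], [-0.009, 0, -0.018], -1]
    - [[0, 0, 0], [-0.02, 0, -0.0403], -1]
    - [[0, 0, 0], [-0.02, 0, -0.0403], -1]
    - [[0, 0, 0], [-0.02, 0, -0.0403], -1]
    - [[0, 0, 0], [-0.02, 0, -0.0403], -1]

```text
clock: 38.9
tcp_pos: [526.6, 340.4, 222.1]
ee_rot: [0.041, 0.972, -0.007, 0.232]
ft_force: [0.5, -0.1, -1.2]
opening: 0.261
gripper_force: 40.0
```

send_rows:
  plan:
    - [[0, 0, 0], [-0.02, 0, -0.0403], -1]
    - [[0, 0, 0], [-0.02, 0, -0.0403], -1]
    - [[0, 0, 0], [0, 0, 0], -1]

```text
clock: 39.2
tcp_pos: [527.2, 340.8, 317.9]
ee_rot: [0.042, 0.971, -0.004, 0.235]
ft_force: [0.5, -0.7, -0.4]
opening: 0.262
gripper_force: 40.0
```

```bash
python3 toplace.py 1 4.4 270
python3 - <<'E'
from cyl import *
s,p,R=here();leg(p,R,[510,140,305],R)
E
```

```text
at [527.2 340.8 317.9] to [504.1 -27.1 303.2] joints [ 0.68 -0.22  1.67 -0.32  1.34 -0.79] grip 24.323281750401986 39.99913268024102
shift mm [  -2.1 -368.7   13. ] | 369 turn [-38.44  43.42 131.89] | 144.1 shift after turn [-150.9  243.9 -232.1]
shift mm [   5.1 -201.7    9.3] | 202 turn [0. 0. 0.] | 0.0 shift after turn [   5.1 -201.7    9.3]
```

send_rows:
  plan:
    - [[0, 0, 0], [0.001, -0.0403, 0.002], -1]
    - [[0, 0, 0], [0.001, -0.0403, 0.002], -1]
    - [[0, 0, 0], [0.001, -0.0403, 0.002], -1]
    - [[0, 0, 0], [0.001, -0.0403, 0.002], -1]
    - [[0, 0, 0], [0.001, -0.0403, 0.002], -1]

```text
clock: 39.7
tcp_pos: [509.0, 138.1, 297.4]
ee_rot: [0.041, 0.972, -0.007, 0.232]
ft_force: [-0.1, 0.4, -0.7]
opening: 0.264
gripper_force: 40.0
```

send_rows:
  plan:
    - [[-2.26, 2.55, 7.76], [0, 0, 0], -1]
    - [[-2.26, 2.55, 7.76], [0, 0, 0], -1]
    - [[-2.26, 2.55, 7.76], [0, 0, 0], -1]
    - [[-2.26, 2.55, 7.76], [0, 0, 0], -1]
    - [[-2.26, 2.55, 7.76], [0, 0, 0], -1]

```text
clock: 40.2
tcp_pos: [509.6, 139.4, 297.7]
ee_rot: [0.341, 0.917, 0.169, 0.116]
ft_force: [-0.0, 0.9, -0.3]
opening: 0.264
gripper_force: 40.0
```

send_rows:
  plan:
    - [[-2.26, 2.55, 7.76], [0, 0, 0], -1]
    - [[-2.26, 2.55, 7.76], [0, 0, 0], -1]
    - [[-2.26, 2.55, 7.76], [0, 0, 0], -1]
    - [[-2.26, 2.55, 7.76], [0, 0, 0], -1]
    - [[-2.26, 2.55, 7.76], [0, 0, 0], -1]

```text
clock: 40.7
tcp_pos: [509.6, 139.2, 297.6]
ee_rot: [0.592, 0.739, 0.322, -0.015]
ft_force: [-0.1, 0.3, -1.0]
opening: 0.264
gripper_force: 40.0
```

send_rows:
  plan:
    - [[-2.26, 2.55, 7.76], [0, 0, 0], -1]
    - [[-2.26, 2.55, 7.76], [0, 0, 0], -1]
    - [[-2.26, 2.55, 7.76], [0, 0, 0], -1]
    - [[-2.26, 2.55, 7.76], [0, 0, 0], -1]
    - [[-2.26, 2.55, 7.76], [0, 0, 0], -1]

```text
clock: 41.2
tcp_pos: [509.5, 139.1, 297.3]
ee_rot: [0.763, 0.46, 0.43, -0.144]
ft_force: [-0.6, 0.4, -0.4]
opening: 0.264
gripper_force: 40.0
```

send_rows:
  plan:
    - [[-2.26, 2.55, 7.76], [0, 0, 0], -1]
    - [[-2.26, 2.55, 7.76], [0, 0, 0], -1]
    - [[0, 0, 0], [0, 0, 0], -1]
    - [[0, 0, 0], [0, 0, 0], -1]

```text
clock: 41.6
tcp_pos: [509.3, 139.5, 297.9]
ee_rot: [0.802, 0.334, 0.458, -0.189]
ft_force: [0.5, 0.4, -1.2]
opening: 0.265
gripper_force: 40.0
```

```bash
python3 toplace.py 1 6.3 250
```

```text
at [509.3 139.5 297.9] to [502.9 -28.3 284.2] joints [-0.19 -0.68  2.2   0.93  1.1   0.38] grip 24.650987508432184 40.00007024500519
shift mm [-74.9 113.9 -99. ] | 168 turn [-0.03  0.62  0.17] | 0.6 shift after turn [-73.5 114.1 -99.7]
```

send_rows:
  plan:
    - [[0, 0.6, 0.2], [0, 0, 0], -1]
    - [[0, 0, 0], [-0.0184, 0.0285, -0.0249], -1]
    - [[0, 0, 0], [-0.0184, 0.0285, -0.0249], -1]
    - [[0, 0, 0], [-0.0184, 0.0285, -0.0249], -1]
    - [[0, 0, 0], [-0.0184, 0.0285, -0.0249], -1]

```text
clock: 42.1
tcp_pos: [502.4, -29.9, 284.0]
ee_rot: [0.8, 0.331, 0.462, -0.192]
ft_force: [0.7, 0.4, -0.5]
opening: 0.264
gripper_force: 40.0
```

send_rows:
  plan:
    - [[0, 0, 0], [-0.017, 0, 0.01], -1]
    - [[0, 0, 0], [-0.017, 0, 0.01], -1]
    - [[0, 0, 0], [-0.017, 0, 0.01], -1]
    - [[0, 0, 0], [0, 0, 0], -1]
    - [[0, 0, 0], [0, 0, 0], -1]

```text
clock: 42.6
tcp_pos: [503.1, -27.6, 225.1]
ee_rot: [0.8, 0.33, 0.462, -0.193]
ft_force: [0.2, -0.3, -0.5]
opening: 0.262
gripper_force: 40.0
```

```bash
python3 chk.py 1 6.3
```

```text
axis pt [502.1 -28.7 226. ] m [-0.002  0.003 -1.   ] lateral err world [-0.2 -0.6  0. ] tool shift [-0.3  0.4 -0.5] turn [-0.02 -0.07 -0.21] F [ 0.2 -0.3 -0.5] [-0.43  0.46 -0.03] joints [-0.63 -0.49  2.21  1.07  1.37 -0.05] clk 42.6
```

send_rows:
  plan:
    - [[0, 0, 0], [-0.009, 0.0004, 0.0045], -1]
    - [[0, 0, 0], [-0.0087, 0, 0.005], -1]
    - [[0, 0, 0], [-0.0087, 0, 0.005], -1]
    - [[0, 0, 0], [0, 0, 0], -1]
    - [[0, 0, 0], [0, 0, 0], -1]

```text
clock: 43.1
tcp_pos: [502.6, -28.1, 194.2]
ee_rot: [0.801, 0.329, 0.462, -0.193]
ft_force: [-0.1, 1.4, -0.0]
opening: 0.265
gripper_force: 40.0
```

```bash
python3 chk.py 1 6.3
```

```text
axis pt [501.6 -29.1 195.1] m [-0.002  0.004 -1.   ] lateral err world [ 0.3 -0.2  0. ] tool shift [0.1 0.4 0.1] turn [-0.01 -0.06 -0.28] F [-0.1  1.4 -0. ] [-0.39  0.43  0.03] joints [-0.63 -0.47  2.25  1.08  1.34 -0.11] clk 43.1
```

send_rows:
  plan:
    - [[0, 0, 0], [-0.0087, 0, 0.005], -1]
    - [[0, 0, 0], [-0.0087, 0, 0.005], -1]
    - [[0, 0, 0], [-0.0087, 0, 0.005], -1]
    - [[0, 0, 0], [-0.0087, 0, 0.005], -1]
    - [[0, 0, 0], [0, 0, 0], -1]

```text
clock: 43.6
tcp_pos: [502.0, -27.8, 152.3]
ee_rot: [0.801, 0.329, 0.461, -0.193]
ft_force: [-0.0, -0.2, -0.6]
opening: 0.262
gripper_force: 40.0
```

send_rows:
  plan:
    - [[0, 0, 0], [-0.0035, 0, 0.002], -1]
    - [[0, 0, 0], [-0.0035, 0, 0.002], -1]
    - [[0, 0, 0], [-0.0035, 0, 0.002], -1]
    - [[0, 0, 0], [0, 0, 0], -1]
    - [[0, 0, 0], [0, 0, 0], -1]

```text
clock: 44.1
tcp_pos: [502.4, -28.1, 142.2]
ee_rot: [0.801, 0.329, 0.462, -0.193]
ft_force: [-0.2, -0.2, -0.8]
opening: 0.264
gripper_force: 40.0
```

```bash
python3 chk.py 1 6.3
```

```text
axis pt [501.4 -29.1 143. ] m [-0.002  0.004 -1.   ] lateral err world [ 0.5 -0.2  0. ] tool shift [0.1 0.5 0.2] turn [ 0.01 -0.06 -0.26] F [-0.2 -0.2 -0.8] [-0.42  0.45  0.01] joints [-0.63 -0.4   2.29  1.1   1.29 -0.21] clk 44.1
```

send_rows:
  plan:
    - [[0, 0, 0], [-0.0026, 0, 0.0015], -1]
    - [[0, 0, 0], [-0.0026, 0, 0.0015], -1]
    - [[0, 0, 0], [0, 0, 0], -1]
    - [[0, 0, 0], [0, 0, 0], -1]
    - [[0, 0, 0], [0, 0, 0], -1]

```text
clock: 44.6
tcp_pos: [502.4, -28.1, 136.2]
ee_rot: [0.801, 0.329, 0.462, -0.192]
ft_force: [1.0, -0.3, -0.3]
opening: 0.267
gripper_force: 40.0
```

send_rows:
  plan:
    - [[0, 0, 0], [-0.0013, 0, 0.0007], -1]
    - [[0, 0, 0], [-0.0013, 0, 0.0007], -1]
    - [[0, 0, 0], [0, 0, 0], -1]
    - [[0, 0, 0], [0, 0, 0], -1]
    - [[0, 0, 0], [0, 0, 0], -1]

```text
clock: 45.1
tcp_pos: [502.4, -28.1, 133.3]
ee_rot: [0.801, 0.329, 0.462, -0.192]
ft_force: [0.2, 0.1, 0.2]
opening: 0.261
gripper_force: 40.0
```

send_rows:
  plan:
    - [[0, 0, 0], [-0.0013, 0, 0.0007], -1]
    - [[0, 0, 0], [-0.0013, 0, 0.0007], -1]
    - [[0, 0, 0], [0, 0, 0], -1]
    - [[0, 0, 0], [0, 0, 0], -1]
    - [[0, 0, 0], [0, 0, 0], -1]

```text
clock: 45.6
tcp_pos: [502.8, -28.1, 131.6]
ee_rot: [0.8, 0.33, 0.463, -0.192]
ft_force: [-1.5, 1.7, 10.3]
opening: 0.261
gripper_force: 40.0
```

send_rows:
  plan:
    - [[0, 0, 0], [0, 0, 0], -0.1]
    - [[0, 0, 0], [0, 0, 0], -0.1]
    - [[0, 0, 0], [0, 0, 0], -0.1]
    - [[0, 0, 0], [0, 0, -0.02], -0.1]
    - [[0, 0, 0], [0, 0, -0.04], -0.1]

```text
clock: 46.1
tcp_pos: [464.8, -63.8, 159.2]
ee_rot: [0.801, 0.33, 0.461, -0.194]
ft_force: [-0.0, 0.3, 0.2]
opening: 0.45
gripper_force: 0.0
```

send_rows:
  plan:
    - [[0, 0, 0], [0, 0, -0.04], 0.1]
    - [[0, 0, 0], [0.0347, 0, -0.02], 0.3]
    - [[0, 0, 0], [0.0347, 0, -0.02], 0.3]
    - [[0, 0, 0], [0.0347, 0, -0.02], 0.3]
    - [[0, 0, 0], [0, 0, 0], 0.3]

```text
clock: 46.6
tcp_pos: [441.7, -90.3, 305.5]
ee_rot: [0.8, 0.331, 0.463, -0.19]
ft_force: [-0.0, 0.6, -1.2]
opening: 0.652
gripper_force: 0.0
```

```bash
cat > look.py <<'E'
from cyl import *
s,p,R=here(); print(p,s["joints"],s["opening"]*93,s["clock"])
f=grab("top","top11.pkl");g=grab("scene","scene11.pkl")
for c,u,lo,hi,fs,fl,k in cyls(f): print(np.round(c,1),round(np.degrees(np.arctan2(u[1],u[0])),1),np.round([lo,hi,hi-lo,fs,fl],1),k,"c'",np.round(c+(hi-70.4)*u,1))
hsv=cv2.cvtColor(g["pixels"],cv2.COLOR_RGB2HSV);b=((hsv[...,0]>100)&(hsv[...,0]<130)&(hsv[...,1]>120)&(hsv[...,2]>80)).astype(np.uint8)
n,_,st,ce=cv2.connectedComponentsWithStats(b)
for i in range(1,n):
    if st[i,4]>60: print(ce[i],st[i,4],unproj(g,ce[i],169)[0][:2])
leg(p,R,[520,80,300],R)
E
python3 look.py
```

```text
[441.73244032 -90.29506548 305.45012439] [-0.86415938 -0.56708749  2.12688355  1.04806081  1.64063997 -0.03109826] 60.61556874423401 46.6
[515.5 438.4] -12.4 [-77.3  72.7 150.  -74.6   0.5] 26 c' [517.8 437.9]
[286.54237288 180.26271186] 118 [501.65290729 -27.94204971]
[360.7704918  179.21311475] 61 [489.76736646 180.04726195]
[281.6146789  195.31192661] 109 [584.28018875 -38.04028539]
[250.91860465 198.6627907 ] 86 [ 604.07249355 -118.92169667]
[448.41558442 211.64935065] 77 [652.06789571 388.21030767]
[526.74975814 315.75266043] 3101 [1026.28368571  460.38192021]
shift mm [ 83.  -65.6 154.8] | 187 turn [0. 0. 0.] | 0.0 shift after turn [ 83.  -65.6 154.8]
```

send_rows:
  plan:
    - [[0, 0, 0], [0.0166, -0.0131, 0.031], 0.3]
    - [[0, 0, 0], [0.0166, -0.0131, 0.031], 0.3]
    - [[0, 0, 0], [0.0166, -0.0131, 0.031], 0.3]
    - [[0, 0, 0], [0.0166, -0.0131, 0.031], 0.3]
    - [[0, 0, 0], [0.0166, -0.0131, 0.031], 0.3]

```text
clock: 47.2
tcp_pos: [519.7, 82.1, 293.2]
ee_rot: [0.801, 0.329, 0.461, -0.193]
ft_force: [1.1, -0.5, 0.9]
opening: 0.646
gripper_force: 0.0
```

send_rows:
  plan:
    - [[0, 0, 0], [0, 0, 0], 0.3]
    - [[0, 0, 0], [0, 0, 0], 0.3]

```text
clock: 47.4
tcp_pos: [519.2, 81.7, 293.4]
ee_rot: [0.801, 0.33, 0.461, -0.194]
ft_force: [0.7, -1.0, 0.4]
opening: 0.651
gripper_force: 0.0
```

```bash
python3 pre.py 517.8 437.9 -12.4 100
```

```text
at [519.2  81.7 293.4] joints [-0.35 -0.62  2.18  1.    1.21  0.25] P [476.6 446.9  18.3] grip 60.50626062568055 0.0
shift mm [ -60.1 -324.8  270.6] | 427 turn [  37.34  -49.14 -124.82] | 139.2 shift after turn [230.1 347.6  92.6]
```

send_rows:
  plan:
    - [[2.2, -2.89, -7.34], [0, 0, 0], 0.3]
    - [[2.2, -2.89, -7.34], [0, 0, 0], 0.3]
    - [[2.2, -2.89, -7.34], [0, 0, 0], 0.3]
    - [[2.2, -2.89, -7.34], [0, 0, 0], 0.3]
    - [[2.2, -2.89, -7.34], [0, 0, 0], 0.3]

```text
clock: 47.9
tcp_pos: [519.6, 78.6, 294.0]
ee_rot: [0.685, 0.628, 0.362, -0.069]
ft_force: [0.2, -0.3, -0.2]
opening: 0.648
gripper_force: 0.0
```

send_rows:
  plan:
    - [[2.2, -2.89, -7.34], [0, 0, 0], 0.3]
    - [[2.2, -2.89, -7.34], [0, 0, 0], 0.3]
    - [[2.2, -2.89, -7.34], [0, 0, 0], 0.3]
    - [[2.2, -2.89, -7.34], [0, 0, 0], 0.3]
    - [[2.2, -2.89, -7.34], [0, 0, 0], 0.3]

```text
clock: 48.4
tcp_pos: [519.7, 78.7, 294.2]
ee_rot: [0.484, 0.846, 0.217, 0.062]
ft_force: [-0.9, -0.6, 0.7]
opening: 0.647
gripper_force: 0.0
```

send_rows:
  plan:
    - [[2.2, -2.89, -7.34], [0, 0, 0], 0.3]
    - [[2.2, -2.89, -7.34], [0, 0, 0], 0.3]
    - [[2.2, -2.89, -7.34], [0, 0, 0], 0.3]
    - [[2.2, -2.89, -7.34], [0, 0, 0], 0.3]
    - [[2.2, -2.89, -7.34], [0, 0, 0], 0.3]

```text
clock: 48.9
tcp_pos: [519.6, 78.7, 294.2]
ee_rot: [0.22, 0.957, 0.044, 0.185]
ft_force: [0.1, -0.9, 0.5]
opening: 0.65
gripper_force: 0.0
```

send_rows:
  plan:
    - [[2.2, -2.89, -7.34], [0, 0, 0], 0.3]
    - [[2.2, -2.89, -7.34], [0, 0, 0], 0.3]
    - [[0, 0, 0], [0.023, 0.0348, 0.0093], 0.3]
    - [[0, 0, 0], [0.023, 0.0348, 0.0093], 0.3]
    - [[0, 0, 0], [0.023, 0.0348, 0.0093], 0.3]

```text
clock: 49.4
tcp_pos: [493.9, 192.4, 237.8]
ee_rot: [0.108, 0.967, -0.026, 0.228]
ft_force: [1.4, 0.0, -0.3]
opening: 0.649
gripper_force: 0.0
```

send_rows:
  plan:
    - [[0, 0, 0], [0.023, 0.0348, 0.0093], 0.3]
    - [[0, 0, 0], [0.023, 0.0348, 0.0093], 0.3]
    - [[0, 0, 0], [0.023, 0.0348, 0.0093], 0.3]
    - [[0, 0, 0], [0.023, 0.0348, 0.0093], 0.3]
    - [[0, 0, 0], [0.023, 0.0348, 0.0093], 0.3]

```text
clock: 49.9
tcp_pos: [452.2, 380.4, 144.5]
ee_rot: [0.108, 0.967, -0.026, 0.228]
ft_force: [1.1, -0.8, 0.6]
opening: 0.65
gripper_force: 0.0
```

send_rows:
  plan:
    - [[0, 0, 0], [0.023, 0.0348, 0.0093], 0.3]
    - [[0, 0, 0], [0.023, 0.0348, 0.0093], 0.3]
    - [[0, 0, 0], [0, 0, 0], 0.3]
    - [[0, 0, 0], [0, 0, 0], 0.3]

```text
clock: 50.3
tcp_pos: [435.8, 454.5, 107.5]
ee_rot: [0.107, 0.968, -0.027, 0.228]
ft_force: [0.5, -0.8, 0.1]
opening: 0.649
gripper_force: 0.0
```

```bash
python3 pre.py 517.8 437.9 -12.4 0
python3 - <<'E'
from cyl import *
f=grab("scene","scene12.pkl");o=pickle.load(open("scene11.pkl","rb"))
for q in(o,f):
    hsv=cv2.cvtColor(q["pixels"],cv2.COLOR_RGB2HSV);b=((hsv[...,0]>100)&(hsv[...,0]<130)&(hsv[...,1]>120)&(hsv[...,2]>60)).astype(np.uint8)
    n,_,st,ce=cv2.connectedComponentsWithStats(b); print([(np.round(ce[i],1),st[i,4]) for i in range(1,n) if 40<st[i,4]<500])
E
```

```text
at [435.8 454.5 107.5] joints [ 0.96 -0.02  1.83 -0.46  1.18 -0.25] P [476.6 446.9  18.3] grip 60.329723419462084 0.0
shift mm [ 2.6  1.9 98.4] | 98 turn [-0.29 -0.   -0.12] | 0.3 shift after turn [ 2.6  1.4 98.4]
[(array([286.5, 180.3]), np.int32(118)), (array([360.8, 179.2]), np.int32(61)), (array([439.3, 190.9]), np.int32(57)), (array([281.6, 195.3]), np.int32(109)), (array([250.9, 198.7]), np.int32(86)), (array([448.4, 211.6]), np.int32(77))]
[(array([361.2, 178.9]), np.int32(54)), (array([286.6, 180.1]), np.int32(138)), (array([281.4, 195.3]), np.int32(117)), (array([250.6, 197.9]), np.int32(114)), (array([448.4, 211.7]), np.int32(76))]
```

send_rows:
  plan:
    - [[-0.3, 0, -0.1], [0.0026, 0.0014, 0.03], 0.3]
    - [[0, 0, 0], [0, 0, 0.03], 0.3]
    - [[0, 0, 0], [0, 0, 0.02], 0.3]
    - [[0, 0, 0], [0, 0, 0.014], 0.3]
    - [[0, 0, 0], [0, 0, 0], 0.3]

```text
clock: 50.85
tcp_pos: [475.1, 447.2, 22.9]
ee_rot: [0.106, 0.968, -0.024, 0.228]
ft_force: [0.9, 0.6, -0.4]
opening: 0.651
gripper_force: 0.0
```

send_rows:
  plan:
    - [[0, 0, 0], [0, 0, 0], 0.3]

```text
clock: 50.95
tcp_pos: [474.8, 448.7, 24.9]
ee_rot: [0.106, 0.967, -0.023, 0.229]
ft_force: [-0.1, -0.2, 0.9]
opening: 0.652
gripper_force: 0.0
```

```bash
python3 pre.py 517.8 437.9 -12.4 0
```

```text
at [474.8 448.7  24.9] joints [ 0.9   0.1   1.86 -0.49  1.02 -0.23] P [476.6 446.9  18.3] grip 60.59972074713076 0.0
shift mm [ 1.  -1.3  6.9] | 7 turn [ 0.24  0.09 -0.12] | 0.3 shift after turn [ 1.  -1.3  6.9]
```

send_rows:
  plan:
    - [[0, 0, 0], [0.001, -0.001, 0.006], 0.3]
    - [[0, 0, 0], [0, 0, 0], -1]
    - [[0, 0, 0], [0, 0, 0], -1]
    - [[0, 0, 0], [0, 0, 0], -1]
    - [[0, 0, 0], [0, 0, 0], -1]

```text
clock: 51.45
tcp_pos: [475.8, 447.9, 18.3]
ee_rot: [0.105, 0.968, -0.023, 0.229]
ft_force: [-0.1, -0.2, -0.0]
opening: 0.356
gripper_force: 0.0
```

send_rows:
  plan:
    - [[0, 0, 0], [0, 0, 0], -1]
    - [[0, 0, 0], [0, 0, 0], -1]
    - [[0, 0, 0], [0, 0, 0], -1]
    - [[0, 0, 0], [0, 0, 0], -1]
    - [[0, 0, 0], [0, 0, 0], -1]

```text
clock: 51.95
tcp_pos: [475.8, 447.8, 18.1]
ee_rot: [0.105, 0.968, -0.023, 0.229]
ft_force: [-2.2, -0.6, 2.8]
opening: 0.266
gripper_force: 40.0
```

```bash
python3 pre.py 517.8 437.9 -12.4 0
```

```text
at [475.8 447.8  18.1] joints [ 0.89  0.11  1.86 -0.49  1.01 -0.23] P [476.6 446.9  18.3] grip 24.775102412446525 39.99688538024202
shift mm [-0.9 -0.7  0.3] | 1 turn [ 0.24  0.07 -0.05] | 0.3 shift after turn [-0.9 -0.7  0.3]
```

send_rows:
  plan:
    - [[0, 0, 0], [-0.009, 0, -0.018], -1]
    - [[0, 0, 0], [-0.02, 0, -0.0403], -1]
    - [[0, 0, 0], [-0.02, 0, -0.0403], -1]
    - [[0, 0, 0], [-0.02, 0, -0.0403], -1]
    - [[0, 0, 0], [-0.02, 0, -0.0403], -1]

```text
clock: 52.45
tcp_pos: [474.9, 446.8, 219.9]
ee_rot: [0.105, 0.968, -0.023, 0.229]
ft_force: [-0.1, 0.7, -1.5]
opening: 0.263
gripper_force: 40.0
```

send_rows:
  plan:
    - [[0, 0, 0], [-0.02, 0, -0.0403], -1]
    - [[0, 0, 0], [-0.02, 0, -0.0403], -1]
    - [[0, 0, 0], [0, 0, 0], -1]

```text
clock: 52.75
tcp_pos: [475.6, 447.5, 315.6]
ee_rot: [0.106, 0.967, -0.019, 0.231]
ft_force: [-0.0, -0.0, 0.0]
opening: 0.268
gripper_force: 40.0
```

```bash
python3 toplace.py 3 6 270
python3 - <<'E'
from cyl import *
s,p,R=here();leg(p,R,[500,140,305],R)
E
```

```text
at [475.6 447.5 315.6] to [ 527.2 -159.1  304. ] joints [ 0.89 -0.09  1.56 -0.41  1.45 -0.45] grip 24.881470071283193 39.9959806795232
shift mm [-158.5 -581.6   85.5] | 609 turn [-36.74  48.33 124.79] | 138.8 shift after turn [-206.2  465.4 -334. ]
shift mm [ -76.7 -295.2   46.8] | 309 turn [0. 0. 0.] | 0.0 shift after turn [ -76.7 -295.2   46.8]
```

send_rows:
  plan:
    - [[0, 0, 0], [-0.0096, -0.0369, 0.0059], -1]
    - [[0, 0, 0], [-0.0096, -0.0369, 0.0059], -1]
    - [[0, 0, 0], [-0.0096, -0.0369, 0.0059], -1]
    - [[0, 0, 0], [-0.0096, -0.0369, 0.0059], -1]
    - [[0, 0, 0], [-0.0096, -0.0369, 0.0059], -1]

```text
clock: 53.25
tcp_pos: [490.0, 253.1, 301.7]
ee_rot: [0.105, 0.968, -0.023, 0.229]
ft_force: [0.7, -1.2, -0.2]
opening: 0.262
gripper_force: 40.0
```

send_rows:
  plan:
    - [[0, 0, 0], [-0.0096, -0.0369, 0.0059], -1]
    - [[0, 0, 0], [-0.0096, -0.0369, 0.0059], -1]
    - [[0, 0, 0], [-0.0096, -0.0369, 0.0059], -1]
    - [[-2.16, 2.84, 7.34], [0, 0, 0], -1]
    - [[-2.16, 2.84, 7.34], [0, 0, 0], -1]

```text
clock: 53.75
tcp_pos: [499.3, 138.4, 298.8]
ee_rot: [0.223, 0.956, 0.049, 0.185]
ft_force: [0.8, 0.9, -0.2]
opening: 0.267
gripper_force: 40.0
```

send_rows:
  plan:
    - [[-2.16, 2.84, 7.34], [0, 0, 0], -1]
    - [[-2.16, 2.84, 7.34], [0, 0, 0], -1]
    - [[-2.16, 2.84, 7.34], [0, 0, 0], -1]
    - [[-2.16, 2.84, 7.34], [0, 0, 0], -1]
    - [[-2.16, 2.84, 7.34], [0, 0, 0], -1]

```text
clock: 54.25
tcp_pos: [499.5, 139.1, 298.7]
ee_rot: [0.485, 0.844, 0.219, 0.062]
ft_force: [-0.3, 0.8, -0.7]
opening: 0.264
gripper_force: 40.0
```

send_rows:
  plan:
    - [[-2.16, 2.84, 7.34], [0, 0, 0], -1]
    - [[-2.16, 2.84, 7.34], [0, 0, 0], -1]
    - [[-2.16, 2.84, 7.34], [0, 0, 0], -1]
    - [[-2.16, 2.84, 7.34], [0, 0, 0], -1]
    - [[-2.16, 2.84, 7.34], [0, 0, 0], -1]

```text
clock: 54.75
tcp_pos: [499.5, 138.9, 298.5]
ee_rot: [0.687, 0.626, 0.362, -0.069]
ft_force: [-0.4, 0.6, -0.5]
opening: 0.263
gripper_force: 40.0
```

send_rows:
  plan:
    - [[-2.16, 2.84, 7.34], [0, 0, 0], -1]
    - [[-2.16, 2.84, 7.34], [0, 0, 0], -1]
    - [[-2.16, 2.84, 7.34], [0, 0, 0], -1]
    - [[-2.16, 2.84, 7.34], [0, 0, 0], -1]
    - [[-2.16, 2.84, 7.34], [0, 0, 0], -1]

```text
clock: 55.25
tcp_pos: [499.5, 138.8, 298.2]
ee_rot: [0.803, 0.329, 0.459, -0.19]
ft_force: [-0.3, -0.7, -0.7]
opening: 0.262
gripper_force: 40.0
```

send_rows:
  plan:
    - [[0, 0, 0], [0, 0, 0], -1]
    - [[0, 0, 0], [0, 0, 0], -1]

```text
clock: 55.45
tcp_pos: [499.2, 139.2, 298.9]
ee_rot: [0.802, 0.334, 0.458, -0.188]
ft_force: [-0.1, -0.1, -0.2]
opening: 0.265
gripper_force: 40.0
```

```bash
python3 toplace.py 3 4.3 275
```

```text
at [499.2 139.2 298.9] to [ 528.2 -158.   308.2] joints [-0.2  -0.71  2.22  0.92  1.11  0.39] grip 24.635098066282065 39.99682347290218
shift mm [ -89.7  230.2 -168. ] | 299 turn [-0.01  0.63  0.27] | 0.7 shift after turn [ -86.8  230.7 -168.9]
```

send_rows:
  plan:
    - [[0, 0.6, 0.3], [0, 0, 0], -1]
    - [[0, 0, 0], [0.0087, 0, -0.005], -1]
    - [[0, 0, 0], [-0.0136, 0.033, -0.0234], -1]
    - [[0, 0, 0], [-0.0136, 0.033, -0.0234], -1]
    - [[0, 0, 0], [-0.0136, 0.033, -0.0234], -1]

```text
clock: 55.95
tcp_pos: [511.7, 10.4, 309.8]
ee_rot: [0.8, 0.331, 0.462, -0.192]
ft_force: [0.1, 0.1, -1.4]
opening: 0.265
gripper_force: 40.0
```

send_rows:
  plan:
    - [[0, 0, 0], [-0.0136, 0.033, -0.0234], -1]
    - [[0, 0, 0], [-0.0136, 0.033, -0.0234], -1]
    - [[0, 0, 0], [-0.0136, 0.033, -0.0234], -1]
    - [[0, 0, 0], [-0.0136, 0.033, -0.0234], -1]
    - [[0, 0, 0], [0, 0, 0], -1]

```text
clock: 56.45
tcp_pos: [528.8, -162.7, 307.1]
ee_rot: [0.801, 0.328, 0.462, -0.192]
ft_force: [0.1, 0.5, -0.7]
opening: 0.263
gripper_force: 40.0
```

send_rows:
  plan:
    - [[0, 0, 0], [0, 0, 0], -1]
    - [[0, 0, 0], [0, 0, 0], -1]

```text
clock: 56.65
tcp_pos: [528.1, -157.6, 307.9]
ee_rot: [0.801, 0.33, 0.462, -0.192]
ft_force: [0.5, 0.2, -0.4]
opening: 0.265
gripper_force: 40.0
```

```bash
python3 chk.py 3 4.3
```

```text
axis pt [ 525.8 -159.9  309.7] m [-0.002  0.003 -1.   ] lateral err world [ 0.1 -0.4  0. ] tool shift [-0.1  0.3 -0.2] turn [-0.   -0.04 -0.2 ] F [ 0.5  0.2 -0.4] [-0.4   0.5   0.05] joints [-0.82 -0.28  1.93  1.05  1.56 -0.07] clk 56.65
```

send_rows:
  plan:
    - [[0, 0, 0], [-0.026, 0.0003, 0.015], -1]
    - [[0, 0, 0], [-0.026, 0, 0.015], -1]
    - [[0, 0, 0], [-0.026, 0, 0.015], -1]
    - [[0, 0, 0], [0, 0, 0], -1]
    - [[0, 0, 0], [0, 0, 0], -1]

```text
clock: 57.15
tcp_pos: [528.3, -157.4, 218.8]
ee_rot: [0.8, 0.33, 0.462, -0.192]
ft_force: [0.2, -0.1, -0.1]
opening: 0.266
gripper_force: 40.0
```

```bash
python3 chk.py 3 4.3
```

```text
axis pt [ 526.  -159.6  220.7] m [-0.001  0.003 -1.   ] lateral err world [-0.  -0.7  0. ] tool shift [-0.2  0.4 -0.4] turn [-0.01 -0.08 -0.19] F [ 0.2 -0.1 -0.1] [-0.36  0.52  0.  ] joints [-0.82 -0.22  2.02  1.05  1.48 -0.21] clk 57.15
```

send_rows:
  plan:
    - [[0, 0, 0], [-0.0089, 0.0004, 0.0046], -1]
    - [[0, 0, 0], [-0.0087, 0, 0.005], -1]
    - [[0, 0, 0], [-0.0087, 0, 0.005], -1]
    - [[0, 0, 0], [0, 0, 0], -1]
    - [[0, 0, 0], [0, 0, 0], -1]

```text
clock: 57.65
tcp_pos: [528.0, -158.7, 187.3]
ee_rot: [0.801, 0.329, 0.462, -0.193]
ft_force: [-0.2, -0.2, -0.3]
opening: 0.265
gripper_force: 40.0
```

send_rows:
  plan:
    - [[0, 0, 0], [-0.0087, 0, 0.005], -1]
    - [[0, 0, 0], [-0.0087, 0, 0.005], -1]
    - [[0, 0, 0], [-0.0087, 0, 0.005], -1]
    - [[0, 0, 0], [-0.0087, 0, 0.005], -1]
    - [[0, 0, 0], [0, 0, 0], -1]

```text
clock: 58.15
tcp_pos: [527.4, -158.2, 145.4]
ee_rot: [0.801, 0.329, 0.461, -0.193]
ft_force: [-0.9, -0.1, -0.4]
opening: 0.264
gripper_force: 40.0
```

```bash
python3 chk.py 3 4.3
```

```text
axis pt [ 525.2 -160.5  147.2] m [-0.004  0.005 -1.   ] lateral err world [0.8 0.2 0. ] tool shift [0.3 0.4 0.6] turn [-0.04 -0.04 -0.37] F [-0.9 -0.1 -0.4] [-0.39  0.43 -0.  ] joints [-0.82 -0.14  2.08  1.07  1.42 -0.34] clk 58.15
```

send_rows:
  plan:
    - [[0, 0, 0], [-0.0026, 0, 0.0015], -1]
    - [[0, 0, 0], [-0.0026, 0, 0.0015], -1]
    - [[0, 0, 0], [-0.0026, 0, 0.0015], -1]
    - [[0, 0, 0], [0, 0, 0], -1]
    - [[0, 0, 0], [0, 0, 0], -1]

```text
clock: 58.65
tcp_pos: [527.8, -158.6, 138.4]
ee_rot: [0.801, 0.329, 0.462, -0.192]
ft_force: [0.9, 0.4, -0.3]
opening: 0.268
gripper_force: 40.0
```

send_rows:
  plan:
    - [[0, 0, 0], [-0.0013, 0, 0.0008], -1]
    - [[0, 0, 0], [-0.0013, 0, 0.0008], -1]
    - [[0, 0, 0], [0, 0, 0], -1]
    - [[0, 0, 0], [0, 0, 0], -1]
    - [[0, 0, 0], [0, 0, 0], -1]

```text
clock: 59.15
tcp_pos: [527.9, -158.5, 135.3]
ee_rot: [0.801, 0.329, 0.462, -0.192]
ft_force: [0.1, -0.1, -1.2]
opening: 0.264
gripper_force: 40.0
```

send_rows:
  plan:
    - [[0, 0, 0], [-0.0013, 0, 0.0008], -1]
    - [[0, 0, 0], [-0.0013, 0, 0.0008], -1]
    - [[0, 0, 0], [0, 0, 0], -1]
    - [[0, 0, 0], [0, 0, 0], -1]
    - [[0, 0, 0], [0, 0, 0], -1]

```text
clock: 59.65
tcp_pos: [527.9, -158.4, 132.2]
ee_rot: [0.801, 0.329, 0.462, -0.192]
ft_force: [-0.7, -0.2, 0.6]
opening: 0.266
gripper_force: 40.0
```

send_rows:
  plan:
    - [[0, 0, 0], [-0.0009, 0, 0.0005], -1]
    - [[0, 0, 0], [0, 0, 0], -1]
    - [[0, 0, 0], [0, 0, 0], -1]

```text
clock: 59.95
tcp_pos: [528.2, -158.5, 132.1]
ee_rot: [0.8, 0.33, 0.463, -0.192]
ft_force: [-1.5, 0.4, 7.9]
opening: 0.264
gripper_force: 40.0
```

Contact. Releasing, backing off and checking.

send_rows:
  plan:
    - [[0, 0, 0], [0, 0, 0], -0.1]
    - [[0, 0, 0], [0, 0, 0], -0.1]
    - [[0, 0, 0], [0, 0, 0], -0.1]
    - [[0, 0, 0], [0, 0, -0.02], -0.1]
    - [[0, 0, 0], [0, 0, -0.04], -0.1]

```text
clock: 60.45
tcp_pos: [490.7, -194.0, 160.1]
ee_rot: [0.801, 0.33, 0.461, -0.194]
ft_force: [-0.9, -0.2, 0.2]
opening: 0.45
gripper_force: 0.0
```

send_rows:
  plan:
    - [[0, 0, 0], [0, 0, -0.04], 0.1]
    - [[0, 0, 0], [0.0347, 0, -0.02], 0.3]
    - [[0, 0, 0], [0.0347, 0, -0.02], 0.3]
    - [[0, 0, 0], [0.0347, 0, -0.02], 0.3]
    - [[0, 0, 0], [0.02, 0, -0.04], 0.3]

```text
clock: 60.95
tcp_pos: [449.6, -236.3, 340.4]
ee_rot: [0.8, 0.33, 0.462, -0.192]
ft_force: [0.7, -0.7, -0.4]
opening: 0.648
gripper_force: 0.0
```

send_rows:
  plan:
    - [[0, 0, 0], [0, 0, -0.04], 0.3]
    - [[0, 0, 0], [0, 0, 0], 0.3]
    - [[0, 0, 0], [0, 0, 0], 0.3]

```text
clock: 61.25
tcp_pos: [424.8, -262.5, 358.2]
ee_rot: [0.801, 0.329, 0.462, -0.192]
ft_force: [-0.7, -0.7, -0.3]
opening: 0.649
gripper_force: 0.0
```

```bash
python3 look.py
python3 - <<'E'
from h import *
f=pickle.load(open("top11.pkl","rb"));g=pickle.load(open("scene11.pkl","rb"))
a=crop(g,215,160,95,100,5);b=crop(f,250,165,60,100,5);cv2.imwrite("pics/end.png",np.hstack([a,b]))
E
```

```text
[ 424.83704096 -262.46765012  358.2041437 ] [-1.11218185 -0.25666236  1.82287477  1.02557746  1.85327557 -0.15834254] 60.34499879567004 61.25
[286.47286822 179.98449612] 129 [500.06472585 -28.19784883]
[239.97560976 184.45121951] 82 [ 529.03813495 -156.48616176]
[281.17647059 194.99346405] 153 [582.65252444 -39.29277244]
[250.54205607 197.95327103] 107 [ 600.46617909 -120.26671351]
[526.718056   315.78822015] 3107 [1026.38650546  460.28821551]
shift mm [ 103.2 -175.9  296.9] | 360 turn [0. 0. 0.] | 0.0 shift after turn [ 103.2 -175.9  296.9]
```

View pics/end.png

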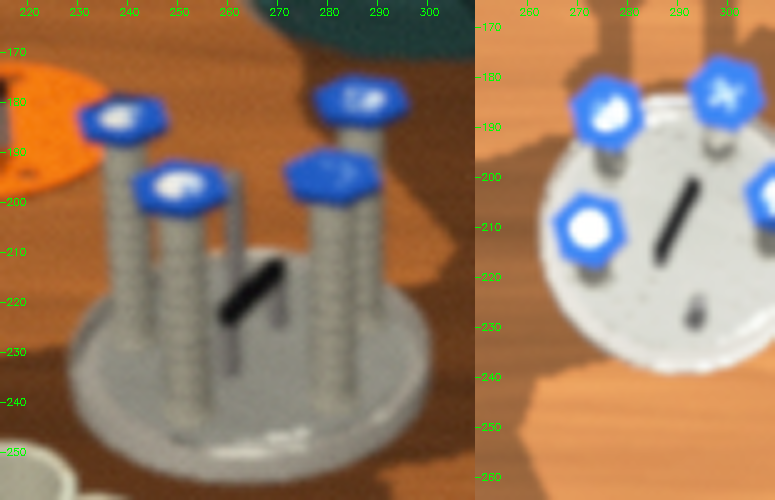

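All four cylinders stand upright, foot up, on their own pegs: feet at about (240,184), (251,198), (281,195) and (286,180) in the scene view. The plate lies flat and the arm is clear, so I'm handing in.

```bash
python3 -c "
from station import sign_off
print(sign_off())"
```

```text
the job is handed in; nothing more can be done
None
```

The job is handed in: the drip plate is fully home on the stand, all four cylinders hang mouth-down on their own pegs, and the microscope, slide box and mug were left alone; the judge's result was not shown to me.

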